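# Open the transit case and run the seam probe along the cover joint

## Task

Swing the grey lid of the orange transit case all the way open until it rests on its stop. Then take the yellow-handled seam probe from its fork stand, set its sprung brass tip gently on the green dot of the white unit in the case and draw it slowly, at a few centimetres a second, along the dark joint strip round the bend to the red dot, tip pressed lightly in, never lifted on the way and never off the strip. Hang the probe back upright in its stand, leave the lid open and do not disturb the other things on the bench.

Things in the scene. Friction and masses are not known exactly. Their poses are not given: they have to be found in the camera images.
- case: orange open-topped transit case, fixed to the bench, 220 (x) x 260 (y) x 100 mm high, walls 6 mm. Origin: centre of its underside; x points from the front (lid tab side) to the hinge side, z up
- case_lid (a joint): hinge of the grey case lid (220 x 260 x 8 mm, 0.25 kg): 0 closed, grows as the lid swings up and back about the case's far (+x) rim, 1.75 rad resting on its stop. Stiff hinge: the lid stays where it is left; about 4 N at the tab moves it
- case_lid_tab (a point): centre of the grip of the black pull tab on the lid, 190 mm from the hinge axis and 30 mm above the lid's upper face (closed: 138.5 mm above the bench). The tab is 16 mm wide along the case's y axis, 26 mm along x, its rounded top 13 mm above this point; pinched across its width it can turn between the fingers
- case_lid_hinge (a point): middle of the lid's hinge axis, 100.5 mm above the bench, in the plane of the lid's underside; the axis lies along the case's y axis
- unit: white equipment unit lying in the case, fixed, 140 (x) x 200 (y) x 75 mm high, flat top 81 mm above the bench and 19 mm below the case rim. Origin: centre of its underside, z up. Its place and turn in the case vary
- seam_a: first straight leg of the dark joint strip on the unit's top, 16 mm wide, 79.4 mm long from the green dot to the bend, flush with the top. Origin: its middle, on the top face; x points along the stroke towards the bend, y across the strip
- seam_b: second leg of the dark strip, 16 mm wide, 82 mm long from the bend to the red dot. Origin: its middle, on the top face; x points along the stroke towards the red dot, y across
- seam_start (a point): centre of the green dot (18 mm across) on the unit's top, where the stroke begins
- seam_corner (a point): middle of the bend of the strip, on the unit's top; axes as the unit's
- seam_end (a point): centre of the red dot (18 mm across) on the unit's top, where the stroke ends
- stand: fork stand of the probe, fixed, base 90 x 100 mm. Its aluminium fork plate has its top 110 mm above the bench; a slot 26 mm wide runs from the front (-x of the stand) to 13 mm behind the seat. Origin: centre of its underside
- stand_seat (a point): seat of the probe: on the slot's centre line, level with the top of the fork plate
- probe: seam probe, 0.14 kg, 150 mm long, upright in the stand. Origin: on its axis at the underside of the black collar (45 mm across, 8 mm thick) that rests on the fork plate; z up its axis. Above: yellow handle 24 x 24 mm square, 8 to 72 mm above the origin, faces along x and y (grip at about 45 mm). Below: steel shank 16 mm across to -50 mm, then the brass tip
- probe_tip (a point): lowest point of the 8 mm brass tip: on the probe's axis, 78 mm below the probe's origin with the tip fully out
- nib (a joint): how far the sprung tip is pushed in: 0 out, 0.012 m fully in; spring 0.5 N plus 0.25 N per mm
- scanner: bystander: barcode scanner on a little black stand, about 140 mm high; it changes places with the probe's stand
- parcel: bystander: brown parcel 120 x 160 x 90 mm
- mug: bystander: white mug 95 mm high
- label_roll: bystander: white roll 100 mm across, 60 mm high, with a hole
- screwdriver: bystander: screwdriver lying on the bench
There are look-alikes about, which are no part of the job. There is more than one size of the probe; the job needs the middle-sized.

How it is judged (in metres and radians):
On the way, in this order (a step that is already met when the one before it is completed fails the run):
1. the lid is open on its stop (value of joint case_lid above 1.62 rad), for 0.2 s.
2. the probe has been lifted out of its stand (z of stand_seat in the frame of probe below -0.02 m), for 0.1 s.
3. its tip stands on the green dot (within 10 mm), pressed in over 1 mm (value of joint nib above 0.001 m and contact force between probe and unit above 0.2 N and horizontal distance between probe_tip and seam_start below 0.01 m), for 0.15 s.
4. it has been drawn along the first leg, still pressed in (value of joint nib above 0.001 m and contact force between probe and unit above 0.2 N and x of probe_tip in the frame of seam_a between -0.012 and 0.012 m), for 0.2 s.
5. it has come, still pressed in, round the bend (within 11 mm) (value of joint nib above 0.001 m and contact force between probe and unit above 0.2 N and horizontal distance between probe_tip and seam_corner below 0.011 m), for 0.15 s.
6. it has been drawn along the second leg, still pressed in (value of joint nib above 0.001 m and contact force between probe and unit above 0.2 N and x of probe_tip in the frame of seam_b between -0.012 and 0.012 m), for 0.2 s.
7. its tip, still pressed in, has reached the red dot (within 10 mm) (value of joint nib above 0.001 m and contact force between probe and unit above 0.2 N and horizontal distance between probe_tip and seam_end below 0.01 m), for 0.15 s.
At the end, for the whole second after the job is handed in: The probe hangs released and at rest in its stand, collar on the fork plate (origin within 18 mm of the seat horizontally and -3 to 4 mm in height, tilt under 0.12 rad), and the lid is still open on its stop (over 1.62 rad) (value of joint case_lid above 1.62 rad and horizontal distance between probe and stand_seat below 0.018 m and z of probe in the frame of stand_seat between -0.003 and 0.004 m and angle between probe's own z axis and vertical below 0.12 rad and linear speed of probe below 0.02 m/s and angular speed of probe below 0.2 rad/s); the robot touches nothing.
It fails at once if the tip or another part of the probe bears on the unit while the tip's centre is off the strip (more than 9.5 mm from its centre line, or 12 mm from the dots) (contact force between probe and unit above 0.2 N and not ((x of probe_tip in the frame of seam_a between -0.0407 and 0.0407 m and y of probe_tip in the frame of seam_a between -0.0095 and 0.0095 m) or (x of probe_tip in the frame of seam_b between -0.042 and 0.042 m and y of probe_tip in the frame of seam_b between -0.0095 and 0.0095 m) or horizontal distance between probe_tip and seam_start below 0.012 m or horizontal distance between probe_tip and seam_corner below 0.011 m or horizontal distance between probe_tip and seam_end below 0.012 m)).
It fails at once if the tip is lifted from the strip (3 to 8 mm high) between the dots, more than 14 mm from either (z of probe_tip in the frame of seam_corner between 0.003 and 0.008 m and ((x of probe_tip in the frame of seam_a between -0.0407 and 0.0407 m and y of probe_tip in the frame of seam_a between -0.0095 and 0.0095 m) or (x of probe_tip in the frame of seam_b between -0.042 and 0.042 m and y of probe_tip in the frame of seam_b between -0.0095 and 0.0095 m)) and horizontal distance between probe_tip and seam_start above 0.014 m and horizontal distance between probe_tip and seam_end above 0.014 m).
It fails at once if the probe moves faster than 80 mm/s while bearing on the unit (contact force between probe and unit above 0.2 N and linear speed of probe above 0.08 m/s).
It fails at once if the probe presses on the unit with more than 12 N (contact force between probe and unit above 12 N).
It fails at once if the scanner, parcel, mug, label roll or screwdriver is moved more than 30 mm (distance of any of scanner, parcel, mug, label_roll, screwdriver from where it was at the start of the episode above 0.03 m).
It also fails if it takes over 72 s, if anything falls off the work surface, if the arm or the gripper's body presses on something with over 40 N, if the wrist force passes 120 N, or if a joint passes its speed limit or range.

## Robot

A 7-joint arm with a two-finger parallel gripper is mounted at the origin on the work surface. World frame = base frame: x ahead of the robot, y to its left, z up, the work surface at z = 0. Lengths are in m, angles in degrees, forces in N, time in s.
With the tool pointing down it reaches from about 0.4 to 0.875 m from the base axis. Payload 19.3 kg.
Tool frame: the origin (TCP) lies at the very end of the fingers, on their centre line; the grasp point (between the pads) lies r.hold_point_z behind it (r.hold_point_z is the distance from the TCP to the grasp point, in m); z points along the fingers, y is the direction in which the jaws open and shut (so a half turn about z gives the same grasp; the last joint's range is limited). The gripper opens to 85 mm and grips with 20 to 120 N. Pads are 22 mm wide; open, the fingers measure 114 mm over their backs; the gripper's body (76 mm by 85 mm) begins 54 mm behind the grasp point. The pads swing forward as they close: fully open they stand 13 mm farther back than shut.
Start: joints at [-76.501, 29.874, -2.08, 91.645, 1.215, 58.505, -6.463], TCP at [0.188, 0.596, 0.231] pointing down, gripper open.
Joint ranges: [-166.77, 166.77], [-17.47, 122.26], [-85.68, 81.53], [9.62, 139.38], [-72.42, 252.41], [9.2, 110.78], [-144.41, 144.41]. Speed limits (degrees/s): [108.29, 108.29, 136.94, 136.94, 172.46, 172.46, 172.46].

## Interface

Orientations are given as a 3x3 rotation matrix whose columns are the frame's x, y, z axes.
In Python, from rig import r gives the robot as it stands.
- The arm moves only by the tool apply_moves, never from a script. Its argument "increments" is a list of rows, each a list of 3 entries, a list of its own where there are three numbers: the shift along the tool's x, y, z in cm, then the turn, a rotation vector about the tool's x, y, z in rad, then the closure, from -1 (fully open) to 1 (shut). A call has 1 to 5 rows; each row shifts and turns the commanded pose from where the row before left it, along the tool's axes as they then stand; what a row does not reach is not made up. A row lasts 1/8 s, in which the tool goes at most 62.5 mm and 10.7 degrees, less where a joint would pass 70% of its speed; a pose out of reach is approached as far as the arm can. A call is refused whole if a number of a shift passes 6.25 or a number of a turn 0.188, either way. A call with a gripper value outside its range is refused whole. The fingers move at their own pace and stop on an object; "grip_force" is the grip in N (left out, the last holds). Time passes only in rows, so rows that do not move let the fingers close. It gives the time, the measured TCP pose, the force and the opening at its end, in the units of the state.
- r.get_state(): the state, without advancing time (a new reading comes with each control period).
- r.capture(name): name is "scene" or "top" or "wrist"; returns a dict with "pixels" (384x512x3 uint8, red, green, blue), "K" (3x3 intrinsics, pixels), "dist_coeffs" ([k1, k2, p1, p2, k3] as OpenCV has them; the pictures are not rectified), "rvec" (rotation vector, rad) and "tvec" (3), from world to camera coordinates, as OpenCV has them. Camera axes: x right, y down, z forward; pixel columns grow to the right and rows downward; lengths in m; the calibration is good to about 2 mm. A picture is of the moment at which its call begins. There is no depth.
- r.finish_job(): hands the job in, once; it reports no verdict.
Trained networks look in a picture, given as the dict that the camera call returned (one of the last four; its "shot" number tells which), for a name from the list of things; names that differ only in an ending like _2 or _b are one class to them, and where a whole thing is asked for, a point or a joint stands for the part that bears it (a point fixed in the world has none). Each returns a list of dicts, best first, with "confidence" (0 to 1); they miss things now and then, are a little off and sometimes report something else, mostly with a low value. They report only what shows in the picture. A call takes as long as a camera call. They do not tell look-alikes from the thing itself.
- r.recognise(picture, label): "extent" ([left, top, right, bottom] in pixels, round what is visible of it).
- r.regions_of(picture, label): "mask" (384x512 bool, what is visible of it) and "extent" ([left, top, right, bottom] in pixels, round what is visible of it).
The state is a dict: "time": time; "q": joint angles; "dq": joint speeds; "tau": joint torques, N m; "tcp_pos": TCP position; "ee_rot": TCP orientation; "force": force on the tool from outside, world axes, zero at the start; "moment": the same for the moment, N m; "opening": opening from 0.0 (shut) to 1.0 (fully open).
Only numpy, scipy, OpenCV 4.12 (cv2) and the standard library are available. Lean on these libraries where they do the work, as an engineer would, in place of code of your own. Each camera call takes 0.05 s, during which the arm holds its last target. There are 200 camera calls.

## Working session

There is one attempt and no reset: what is moved stays moved. The work goes in short steps, Python scripts to look and compute and a tool call to move; the robot and the scene stay as the last step left them, time stands still between calls to the robot, and variables do not carry over. Pictures are saved under pics/ and viewed, about 8 in all and at most 12, crops included, and the job is handed in when it is done.

Besides the shell and the picture viewer there is one more tool, called as name([rows], argument=value, ...), one row to a line, values as JSON. apply_moves: Moves the arm, as the interface text tells. Its arguments: {"type":"object","properties":{"increments":{"type":"array","items":{"type":"array"}},"grip_force":{"type":"number"}},"required":["increments"]}

```bash
ls; mkdir -p pics
cat > h.py <<'E'
import numpy as np, cv2
from rig import r
def save(p,name,crop=None,s=1):
    im=p["pixels"][:,:,::-1]
    if crop: l,t,R,b=crop; im=im[t:b,l:R]
    cv2.imwrite("pics/"+name,cv2.resize(im,None,fx=s,fy=s,interpolation=cv2.INTER_CUBIC))
def ray(p,uv):
    K=np.array(p["K"]);d=np.array(p["dist_coeffs"])
    n=cv2.undistortPoints(np.array(uv,float).reshape(-1,1,2),K,d).reshape(-1,2)
    R=cv2.Rodrigues(np.array(p["rvec"],float))[0];t=np.array(p["tvec"],float).ravel()
    D=np.c_[n,np.ones(len(n))]@R; return -R.T@t, D/np.linalg.norm(D,axis=1)[:,None]
def atz(p,uv,z):
    c,D=ray(p,uv); return c+D*((z-c[2])/D[:,2])[:,None]
def tri(obs):
    A=np.zeros((3,3));b=np.zeros(3)
    for p,uv in obs:
        c,D=ray(p,[uv]);M=np.eye(3)-np.outer(D[0],D[0]);A+=M;b+=M@c
    return np.linalg.solve(A,b)
def proj(p,X): return cv2.projectPoints(np.array(X,float).reshape(-1,3),np.array(p["rvec"],float),np.array(p["tvec"],float),np.array(p["K"]),np.array(p["dist_coeffs"]))[0].reshape(-1,2)
E
cat > a.py <<'E'
from h import *
import pickle
np.set_printoptions(precision=4,suppress=True)
P={}
for n in ["scene","top"]:
    p=r.capture(n);P[n]=p
    for l in ["case","case_lid","case_lid_tab","stand","probe","scanner","parcel","mug","label_roll"]:
        print(n,l,[(np.round(d["extent"]).tolist(),round(d["confidence"],2)) for d in r.recognise(p,l)[:4]])
pickle.dump(P,open("P.pkl","wb"))
im=np.vstack([P["scene"]["pixels"],P["top"]["pixels"]])
save(P["scene"],"s0.png",s=1.5);save(P["top"],"t0.png",s=1.5)
print(r.get_state(),r.hold_point_z)
for n in P:print(n,ray(P[n],[[256,192]]))
E
python3 a.py
```

```text
pics
scene case [([181.0, 152.0, 308.0, 276.0], 0.96)]
scene case_lid [([185.0, 153.0, 308.0, 257.0], 0.75)]
scene case_lid_tab [([184.0, 153.0, 308.0, 258.0], 0.77)]
scene stand [([128.0, 230.0, 184.0, 300.0], 0.85), ([184.0, 156.0, 307.0, 255.0], 0.19)]
scene probe [([140.0, 226.0, 158.0, 256.0], 0.79), ([102.0, 198.0, 130.0, 251.0], 0.74), ([174.0, 275.0, 184.0, 300.0], 0.6)]
scene scanner [([272.0, 124.0, 307.0, 172.0], 0.77), ([297.0, 108.0, 326.0, 140.0], 0.54)]
scene parcel [([145.0, 301.0, 241.0, 381.0], 0.84), ([140.0, 223.0, 160.0, 258.0], 0.58)]
scene mug [([352.0, 142.0, 387.0, 180.0], 0.76)]
scene label_roll [([298.0, 111.0, 323.0, 138.0], 0.64), ([271.0, 127.0, 306.0, 175.0], 0.3)]
top case [([236.0, 152.0, 323.0, 228.0], 0.66)]
top case_lid [([234.0, 152.0, 324.0, 224.0], 0.97)]
top case_lid_tab []
top stand [([338.0, 203.0, 377.0, 231.0], 0.61)]
top probe [([359.0, 205.0, 372.0, 218.0], 0.73), ([355.0, 245.0, 380.0, 265.0], 0.55)]
top scanner [([105.0, 210.0, 139.0, 244.0], 0.73)]
top parcel [([352.0, 123.0, 413.0, 173.0], 0.86), ([106.0, 206.0, 139.0, 243.0], 0.63)]

[... 239 characters left out ...]
[-76.5018,  29.8736,  -2.0796,  91.6462,   1.2133,  58.5037,
        -6.4637]), 'dq': array([ 0.083 ,  0.0498, -0.0027,  0.0434,  0.0444,  0.0332, -0.0581]), 'tau': array([ -0.0024, -92.6874,   1.9785, -37.0241,   0.0182,   0.0021,
        -0.    ]), 'tcp_pos': array([0.1882, 0.596 , 0.2313]), 'ee_rot': array([[-0.9536,  0.3011, -0.    ],
       [ 0.3011,  0.9536, -0.    ],
       [ 0.    , -0.    , -1.    ]]), 'force': array([-0.4033,  0.9392,  0.3909]), 'moment': array([-0.0213, -0.0239,  0.0174]), 'opening': 0.9992633786982648} 0.0187
scene (array([ 0.999 , -0.5616,  0.8751]), array([[-0.4332,  0.5505, -0.7136]]))
top (array([0.2355, 0.0667, 1.4576]), array([[ 0.2044, -0.0069, -0.9789]]))
```

View pics/s0.png

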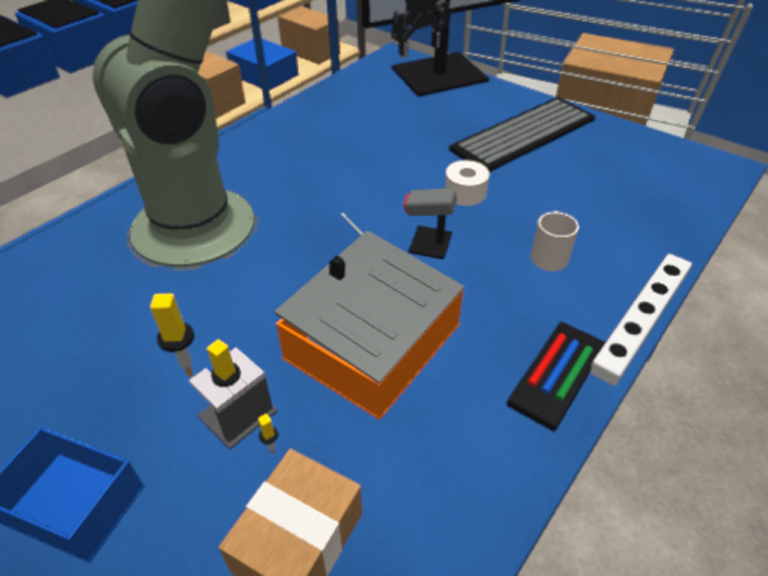

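View pics/t0.png

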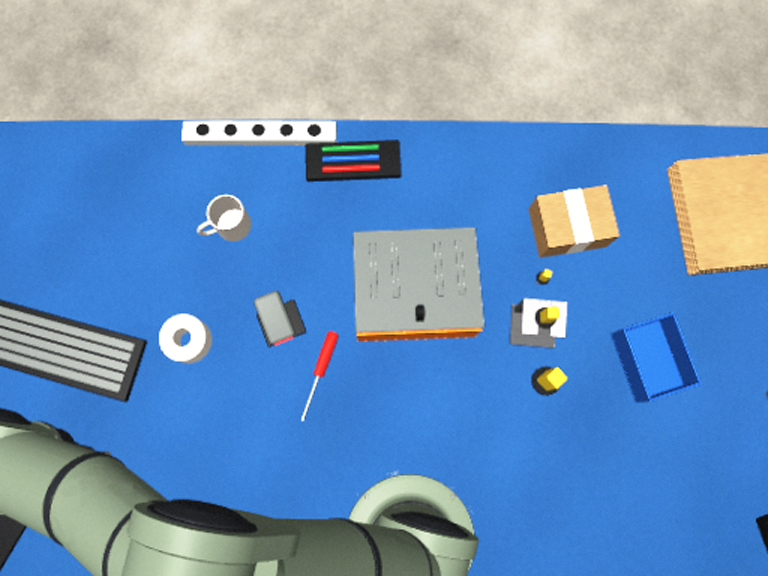

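```bash
cat > b.py <<'E'
from h import *
import pickle
np.set_printoptions(precision=4,suppress=True)
P=pickle.load(open("P.pkl","rb"));S,T=P["scene"],P["top"]
def blob(p,box,f):
    l,t,R,b=box;hsv=cv2.cvtColor(p["pixels"],cv2.COLOR_RGB2HSV);m=np.zeros(hsv.shape[:2],np.uint8)
    m[t:b,l:R]=f(hsv[t:b,l:R].astype(int));n,L,st,c=cv2.connectedComponentsWithStats(m,connectivity=8)
    k=1+np.argmax(st[1:,4]);return c[k],(L==k).astype(np.uint8),st[k]
dark=lambda h:(h[...,2]<50)
yel=lambda h:(abs(h[...,0]-27)<8)&(h[...,1]>150)&(h[...,2]>90)
a=blob(S,(212,165,240,192),dark);b=blob(T,(270,198,292,220),dark)
print("tab",a[2],b[2],tri([(S,a[0]),(T,b[0])]))
for nm,bs,bt in [("mid",(134,222,160,256),(352,198,380,222)),("big",(96,190,130,240),(350,238,385,268)),("small",(170,272,188,300),(352,175,376,195))]:
    a=blob(S,bs,yel);b=blob(T,bt,yel);print(nm,a[0],a[2],b[0],b[2],tri([(S,a[0]),(T,b[0])]))
def quad(m):
    c=max(cv2.findContours(m,0,2)[0],key=cv2.contourArea);return cv2.minAreaRect(c),cv2.approxPolyDP(cv2.convexHull(c),4,True).reshape(-1,2)
lid=lambda h:(h[...,1]<50)&(h[...,2]>70)
b=blob(T,(225,142,335,222),lid);q=quad(b[1]);print("lid",q);print(atz(T,q[1],.1085));
br=blob(T,(330,195,390,240),lambda h:(h[...,1]<60)&(h[...,2]>150));q=quad(br[1]);print("plate",q);print(atz(T,q[1],.11))
q2=cv2.boxPoints(q[0]);print(atz(T,q2,.11), br[0], atz(T,[br[0]],.11))
E
python3 b.py
```

```text
tab [220 172  10  14 112] [278 204   4  10  36] [ 0.4601 -0.0124  0.1468]
mid [147.2241 239.5017] [138 227  19  26 299] [365.5169 209.7458] [360 205  13  11 118] [ 0.4563 -0.2726  0.1475]
big [111.5576 211.0947] [101 196  23  31 486] [367.3218 252.4059] [358 245  20  16 202] [ 0.328  -0.2705  0.1538]
small [176.9583 283.7833] [172 276  11  17 120] [363.     183.5745] [359 180   9   8  47] [ 0.5536 -0.2869  0.0765]
lid (((278.50335693359375, 186.0998992919922), (66.59635162353516, 85.1527099609375), 88.09085083007812), array([[316, 152],
       [321, 218],
       [237, 219],
       [236, 155]], dtype=int32))
[[ 0.6483 -0.1334  0.1085]
 [ 0.4364 -0.1434  0.1085]
 [ 0.4321  0.1152  0.1085]
 [ 0.6368  0.1211  0.1085]]
plate (((362.4549255371094, 211.4959259033203), (29.424114227294922, 23.90143394470215), 5.19442892074585), array([[349, 199],
       [377, 201],
       [376, 224],
       [348, 222]], dtype=int32))
[[ 0.4961 -0.2323  0.11  ]
 [ 0.4902 -0.3201  0.11  ]
 [ 0.418  -0.3131  0.11  ]
 [ 0.424  -0.2263  0.11  ]]
[[ 0.4238 -0.2224  0.11  ]
 [ 0.4985 -0.2321  0.11  ]
 [ 0.4904 -0.3238  0.11  ]
 [ 0.4158 -0.3131  0.11  ]] [361.7261 210.9724] [[ 0.4586 -0.2705  0.11  ]]
```

```bash
cat >> h.py <<'E'
from scipy.spatial.transform import Rotation as Ro
def Rt(psi,tilt=0):
    """tool down, jaw axis at psi deg from world y; tilt deg about tool y"""
    s,c=np.sin(np.radians(psi)),np.cos(np.radians(psi))
    return np.array([[-c,-s,0],[-s,c,0],[0,0,-1.]])@Ro.from_rotvec([0,np.radians(tilt),0]).as_matrix()
def plan(way,g,start=None):
    """way: list of (pos,R,nrows); prints rounded rows, tracking the rounding"""
    s=r.get_state();p,R=(np.array(s["tcp_pos"]),np.array(s["ee_rot"])) if start is None else start
    out=[]
    for X,Rg,n in way:
        p0,R0=p,R;w=Ro.from_matrix(R0.T@Rg).as_rotvec()
        for i in range(1,n+1):
            pi=p0+(np.array(X)-p0)*i/n;Ri=R0@Ro.from_rotvec(w*i/n).as_matrix()
            d=np.round(R.T@(pi-p)*100,2);v=np.round(Ro.from_matrix(R.T@Ri).as_rotvec(),3)
            out.append([(d+0).tolist(),(v+0).tolist(),g]);p=p+R@d/100;R=R@Ro.from_rotvec(v).as_matrix()
    for i in range(0,len(out),5):print(str(out[i:i+5]).replace(" ",""))
    print("end",p,R.round(3).tolist(),"max",max(max(map(abs,o[0])) for o in out))
    return p,R
E
python3 -c "
from h import *
plan([([.35,.22,.235],Rt(1.5),9),([.46,-.0125,.215],Rt(1.5),6)],-1)"
```

```text
[[[-2.97,-3.44,-0.04],[0.0,0.0,-0.037],-1],[[-2.85,-3.55,-0.04],[0.0,0.0,-0.037],-1],[[-2.71,-3.65,-0.04],[0.0,0.0,-0.037],-1],[[-2.57,-3.75,-0.04],[0.0,0.0,-0.037],-1],[[-2.43,-3.85,-0.05],[0.0,0.0,-0.036],-1]]
[[[-2.29,-3.93,-0.04],[0.0,0.0,-0.037],-1],[[-2.15,-4.01,-0.04],[0.0,0.0,-0.037],-1],[[-2.0,-4.08,-0.04],[0.0,0.0,-0.037],-1],[[-1.84,-4.16,-0.04],[0.0,0.0,-0.037],-1],[[-1.73,-3.92,0.33],[0.0,0.0,0.0],-1]]
[[[-1.73,-3.92,0.34],[0.0,0.0,0.0],-1],[[-1.73,-3.93,0.33],[0.0,0.0,0.0],-1],[[-1.73,-3.92,0.33],[0.0,0.0,0.0],-1],[[-1.74,-3.92,0.34],[0.0,0.0,0.0],-1],[[-1.73,-3.92,0.33],[0.0,0.0,0.0],-1]]
end [ 0.46002615 -0.01249877  0.21499158] [[-1.0, -0.026, -0.0], [-0.026, 1.0, -0.0], [0.0, -0.0, -1.0]] max 4.16
```

apply_moves([
  [[-2.97, -3.44, -0.04], [0.0, 0.0, -0.037], -1],
  [[-2.85, -3.55, -0.04], [0.0, 0.0, -0.037], -1],
  [[-2.71, -3.65, -0.04], [0.0, 0.0, -0.037], -1],
  [[-2.57, -3.75, -0.04], [0.0, 0.0, -0.037], -1],
  [[-2.43, -3.85, -0.05], [0.0, 0.0, -0.036], -1],
], grip_force=30)

```text
time: 1.62
tcp_pos: [0.2786, 0.3857, 0.2335]
ee_rot: [[-0.993, 0.12, 0.0], [0.12, 0.993, 0.0], [-0.0, 0.0, -1.0]]
force: [1.2, 0.3, -0.2]
opening: 1.0
```

apply_moves([
  [[-2.29, -3.93, -0.04], [0.0, 0.0, -0.037], -1],
  [[-2.15, -4.01, -0.04], [0.0, 0.0, -0.037], -1],
  [[-2.0, -4.08, -0.04], [0.0, 0.0, -0.037], -1],
  [[-1.84, -4.16, -0.04], [0.0, 0.0, -0.037], -1],
  [[-1.73, -3.92, 0.33], [0.0, 0.0, 0.0], -1],
])

```text
time: 2.25
tcp_pos: [0.3689, 0.1799, 0.2321]
ee_rot: [[-1.0, -0.027, 0.001], [-0.027, 1.0, 0.001], [-0.001, 0.001, -1.0]]
force: [0.1, 0.5, 0.3]
opening: 0.997
```

apply_moves([
  [[-1.73, -3.92, 0.34], [0.0, 0.0, 0.0], -1],
  [[-1.73, -3.93, 0.33], [0.0, 0.0, 0.0], -1],
  [[-1.73, -3.92, 0.33], [0.0, 0.0, 0.0], -1],
  [[-1.74, -3.92, 0.34], [0.0, 0.0, 0.0], -1],
  [[-1.73, -3.92, 0.33], [0.0, 0.0, 0.0], -1],
])

```text
time: 2.88
tcp_pos: [0.4606, -0.0138, 0.2151]
ee_rot: [[-1.0, -0.026, 0.001], [-0.026, 1.0, 0.0], [-0.001, 0.0, -1.0]]
force: [0.0, 0.1, -0.5]
opening: 1.0
```

```bash
cat > c.py <<'E'
from h import *
import pickle
np.set_printoptions(precision=4,suppress=True)
s=r.get_state();print(s["tcp_pos"],s["ee_rot"].round(3).tolist(),s["q"])
W=r.capture("wrist");pickle.dump(W,open("W.pkl","wb"));save(W,"w0.png",s=1.3);print(ray(W,[[256,192]]))
print([(np.round(d["extent"]).tolist(),round(d["confidence"],2)) for d in r.recognise(W,"case_lid_tab")])
print(proj(W,[[.46,-.0125,.1515],[.46,-.0125,.1385]]))
E
python3 c.py
```

```text
[ 0.4606 -0.0138  0.2151] [[-1.0, -0.026, 0.001], [-0.026, 1.0, 0.0], [-0.001, 0.0, -1.0]] [-14.8817  16.4698  11.2556 117.0041  -4.354   46.8761  90.4086]
(array([ 0.3886, -0.0158,  0.3574]), array([[ 0.3015, -0.0011, -0.9535]]))
[([96.0, 151.0, 418.0, 337.0], 0.76), ([0.0, 111.0, 94.0, 215.0], 0.54)]
[[260.4697 200.0075]
 [260.3634 194.7073]]
```

View pics/w0.png

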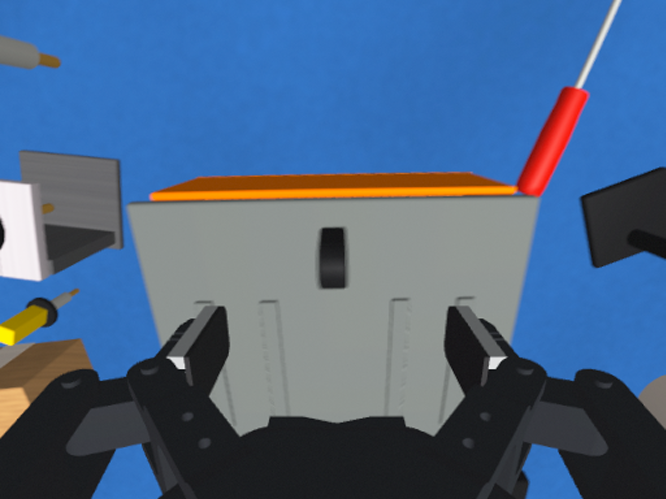

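```bash
cat > d.py <<'E'
from h import *
import pickle
np.set_printoptions(precision=4,suppress=True)
W=pickle.load(open("W.pkl","rb"));P=pickle.load(open("P.pkl","rb"))
g=W["pixels"].max(2);m=np.zeros_like(g);m[165:230,230:285]=g[165:230,230:285]<60
n,L,st,c=cv2.connectedComponentsWithStats(m);k=1+np.argmax(st[1:,4]);print(st[k],c[k])
print(atz(W,[c[k],[st[k][0],200],[st[k][0]+st[k][2],200]],.145))
print("tri",tri([(W,c[k]),(P["scene"],(225.,178.5))]))
print("front lid corners",atz(W,np.array([[130,203],[538,197]])/1.3,.1085))
E
python3 d.py
```

```text
[246 175  19  47 793] [255.1047 197.8134]
[[ 0.4605 -0.0166  0.145 ]
 [ 0.4625 -0.0238  0.145 ]
 [ 0.4622 -0.0088  0.145 ]]
tri [ 0.4614 -0.0144  0.1477]
front lid corners [[ 0.4372 -0.1568  0.1085]
 [ 0.426   0.1239  0.1085]]
```

```bash
cat > e.py <<'E'
from h import *
import pickle
np.set_printoptions(precision=4,suppress=True)
W=pickle.load(open("W.pkl","rb"));P=pickle.load(open("P.pkl","rb"));S,T=P["scene"],P["top"]
for nm,w,s,t in [("y-",(130,203),(277,312),(483,327)),("y+",(538,197),(368,233),(356,330))]:
    w,s,t=np.array(w)/1.3,np.array(s)/1.5,np.array(t)/1.5
    print(nm,tri([(W,w),(S,s)]),tri([(W,w),(T,t)]),tri([(S,s),(T,t)]),tri([(W,w),(S,s),(T,t)]))
print(W["K"],W["dist_coeffs"])
for X in ([.436,-.145,.1085],[.43,.115,.1085]): print(proj(W,X)*1.3,proj(S,X)*1.5,proj(T,X)*1.5)
E
python3 e.py
```

```text
y- [ 0.4361 -0.1427  0.1283] [ 0.4325 -0.1426  0.1337] [ 0.4357 -0.1415  0.1257] [ 0.4351 -0.1429  0.1278]
y+ [0.4244 0.1179 0.1204] [0.4248 0.1135 0.1271] [0.4272 0.1141 0.1248] [0.4258 0.1149 0.1237]
[[285.9292   0.     258.5995]
 [  0.     285.9292 187.2438]
 [  0.       0.       1.    ]] [-0.0611  0.      0.      0.      0.    ]
[[146.4176 201.5841]] [[275.1155 320.345 ]] [[482.2689 327.2041]]
[[524.629  202.3996]] [[369.176 239.84 ]] [[355.6078 329.5324]]
```

```bash
cat > f.py <<'E'
from h import *
import pickle
from scipy.optimize import least_squares
np.set_printoptions(precision=4,suppress=True)
W=pickle.load(open("W.pkl","rb"));P=pickle.load(open("P.pkl","rb"));S,T=P["scene"],P["top"]
def lid(pr,Q): # Q: (u toward front from hinge, y, h above underside)
    hx,hy,psi,th=pr;Q=np.atleast_2d(Q);u,y,h=Q.T
    dx=-u*np.cos(th)+h*np.sin(th);dz=u*np.sin(th)+h*np.cos(th)
    c,s=np.cos(psi),np.sin(psi);return np.c_[hx+c*dx-s*y,hy+s*dx+c*y,.1005+dz]
obs=[(W,(100,156.2),(.22,-.13,.008)),(W,(414,151.5),(.22,.13,.008)),(S,(184.7,208),(.22,-.13,.008)),(S,(245.3,155.3),(.22,.13,.008)),
(T,(322,218),(.22,-.13,.008)),(T,(237.3,220),(.22,.13,.008)),(T,(316.5,152),(0,-.13,.008)),(T,(236,155),(0,.13,.008)),(S,(308.7,193.3),(0,.13,.008)),(S,(252,253.3),(0,-.13,.008))]
f=lambda pr:np.concatenate([(proj(c,lid(pr,Q))[0]-uv) for c,uv,Q in obs])
s=least_squares(f,[.65,-.01,.02,.05],loss="soft_l1");print(s.x,s.fun.reshape(-1,2).round(1).tolist() if 0 else f(s.x).reshape(-1,2).round(1).tolist())
pr=s.x
box=[(.19+a,b,.038+h) for a in(-.013,.013) for b in(-.008,.008) for h in(-.03,.013)]
for n,c in(("W",W),("S",S),("T",T)):
  for th in (0,pr[3]):
    q=proj(c,lid([*pr[:3],th],box));print(n,th.__round__(3),q.min(0),q.max(0))
print("tab",lid(pr,(.19,0,.038)))
E
python3 f.py
```

```text
[ 0.6468 -0.0075  0.0395  0.0844] [[0.4, -0.1], [0.2, 0.2], [-3.2, 0.5], [-1.4, -1.0], [0.8, 0.0], [-0.1, 1.0], [0.7, -1.3], [-0.4, -1.7], [0.3, -2.8], [-0.3, 1.7]]
W 0 [246.3532 166.903 ] [267.9751 212.2635]
W 0.084 [245.5495 172.9966] [268.6448 226.0559]
S 0 [216.7782 173.5478] [229.093  192.4804]
S 0.084 [217.8116 169.5703] [229.5127 188.7572]
T 0 [276.5215 204.5379] [283.0333 215.4915]
T 0.084 [276.761  202.0234] [283.3388 214.1802]
tab [[ 0.4608 -0.0148  0.1544]]
```

apply_moves([
  [[0, -0.05, 1.6], [0, 0, -0.014], -1],
  [[0, -0.05, 2.0], [0, 0, 0], -1],
  [[0, -0.05, 2.0], [0, 0, 0], -1],
  [[0, 0, 1.4], [0, 0, 0], -1],
  [[0, 0, 0.7], [0, 0, 0], -1],
])

```text
time: 3.6
tcp_pos: [0.46, -0.0138, 0.1375]
ee_rot: [[-0.999, -0.04, -0.0], [-0.04, 0.999, -0.0], [0.0, -0.0, -1.0]]
force: [-0.2, -0.1, 0.3]
opening: 0.995
```

apply_moves([
  [[0, 0, 0], [0, 0, 0], 1],
  [[0, 0, 0], [0, 0, 0], 1],
  [[0, 0, 0], [0, 0, 0], 1],
  [[0, 0, 0], [0, 0, 0], 1],
], grip_force=30)

```text
time: 4.1
tcp_pos: [0.4602, -0.0145, 0.1383]
ee_rot: [[-0.999, -0.04, 0.001], [-0.04, 0.999, -0.001], [-0.001, -0.001, -1.0]]
force: [1.5, -3.6, 0.8]
opening: 0.18
```

```bash
cat > g.py <<'E'
from h import *
s=r.get_state();p=s["tcp_pos"];R=s["ee_rot"];print(p,s["force"],s["opening"])
way=[];hx=.6468;psi=np.arctan2(-R[0,1],R[1,1]);print(psi)
# grasp point angle about the hinge as measured
L=.1938;a0=.198+.084
N=22
for i in range(1,N+1):
    a=a0+(1.76-.084)*i/N
    u=-L*np.cos(a)+L*np.cos(a0);z=L*np.sin(a)-L*np.sin(a0)
    way.append((p+np.array([u*np.cos(.036),u*np.sin(.036),z]),Rt(np.degrees(psi)),1))
plan(way,1,(p,R))
E
python3 g.py
```

```text
[ 0.46024463 -0.01454811  0.1382819 ] [ 1.52934563 -3.57840332  0.76509603] 0.1795929206194604
0.039944585003190314
[[[-0.47,0.0,-1.4],[-0.001,0.001,0.0],1],[[-0.56,0.0,-1.36],[0.0,0.0,0.0],1],[[-0.68,-0.01,-1.32],[0.0,0.0,0.0],1],[[-0.76,0.0,-1.26],[0.0,0.0,0.0],1],[[-0.87,0.0,-1.19],[0.0,0.0,0.0],1]]
[[[-0.95,-0.01,-1.13],[0.0,0.0,0.0],1],[[-1.03,0.0,-1.06],[0.0,0.0,0.0],1],[[-1.12,0.0,-0.97],[0.0,0.0,0.0],1],[[-1.18,-0.01,-0.88],[0.0,0.0,0.0],1],[[-1.24,0.0,-0.79],[0.0,0.0,0.0],1]]
[[[-1.31,-0.01,-0.7],[0.0,0.0,0.0],1],[[-1.35,0.0,-0.59],[0.0,0.0,0.0],1],[[-1.39,-0.01,-0.49],[0.0,0.0,0.0],1],[[-1.43,0.0,-0.38],[0.0,0.0,0.0],1],[[-1.45,-0.01,-0.27],[0.0,0.0,0.0],1]]
[[[-1.47,0.0,-0.16],[0.0,0.0,0.0],1],[[-1.47,-0.01,-0.05],[0.0,0.0,0.0],1],[[-1.48,-0.01,0.07],[0.0,0.0,0.0],1],[[-1.46,0.0,0.18],[0.0,0.0,0.0],1],[[-1.45,-0.01,0.28],[0.0,0.0,0.0],1]]
[[[-1.42,0.0,0.4],[0.0,0.0,0.0],1],[[-1.39,-0.01,0.51],[0.0,0.0,0.0],1]]
end [ 0.71942457 -0.00521753  0.26376273] [[-0.999, -0.04, -0.0], [-0.04, 0.999, 0.0], [0.0, 0.0, -1.0]] max 1.48
```

apply_moves([
  [[-0.47, 0.0, -1.4], [0, 0, 0], 1],
  [[-0.56, 0.0, -1.36], [0, 0, 0], 1],
  [[-0.68, -0.01, -1.32], [0, 0, 0], 1],
  [[-0.76, 0.0, -1.26], [0, 0, 0], 1],
  [[-0.87, 0.0, -1.19], [0, 0, 0], 1],
])

```text
time: 4.72
tcp_pos: [0.4936, -0.0132, 0.2036]
ee_rot: [[-0.999, -0.04, -0.0], [-0.04, 0.999, -0.001], [0.0, -0.001, -1.0]]
force: [4.3, -4.1, -11.2]
opening: 0.18
```

apply_moves([
  [[-0.95, -0.01, -1.13], [0, 0, 0], 1],
  [[-1.03, 0.0, -1.06], [0, 0, 0], 1],
  [[-1.12, 0.0, -0.97], [0, 0, 0], 1],
  [[-1.18, -0.01, -0.88], [0, 0, 0], 1],
  [[-1.24, 0.0, -0.79], [0, 0, 0], 1],
])

```text
time: 5.35
tcp_pos: [0.5489, -0.0107, 0.2518]
ee_rot: [[-0.999, -0.04, -0.001], [-0.04, 0.999, -0.0], [0.001, -0.0, -1.0]]
force: [2.2, -2.4, -11.8]
opening: 0.18
```

Tracking well with small forces; go on.

apply_moves([
  [[-1.31, -0.01, -0.7], [0, 0, 0], 1],
  [[-1.35, 0.0, -0.59], [0, 0, 0], 1],
  [[-1.39, -0.01, -0.49], [0, 0, 0], 1],
  [[-1.43, 0.0, -0.38], [0, 0, 0], 1],
  [[-1.45, -0.01, -0.27], [0, 0, 0], 1],
])

```text
time: 5.98
tcp_pos: [0.6179, -0.0077, 0.276]
ee_rot: [[-0.999, -0.041, -0.002], [-0.041, 0.999, 0.0], [0.002, 0.001, -1.0]]
force: [-3.0, 0.2, -7.3]
opening: 0.179
```

apply_moves([
  [[-1.47, 0.0, -0.16], [0, 0, 0], 1],
  [[-1.47, -0.01, -0.05], [0, 0, 0], 1],
  [[-1.48, -0.01, 0.07], [0, 0, 0], 1],
  [[-1.46, 0.0, 0.18], [0, 0, 0], 1],
  [[-1.45, -0.01, 0.28], [0, 0, 0], 1],
])

```text
time: 6.6
tcp_pos: [0.6913, -0.0045, 0.2728]
ee_rot: [[-0.999, -0.041, -0.001], [-0.041, 0.999, 0.001], [0.001, 0.001, -1.0]]
force: [-3.7, 3.1, -1.6]
opening: 0.183
```

apply_moves([
  [[-1.42, 0.0, 0.4], [0, 0, 0], 1],
  [[-1.39, -0.01, 0.51], [0, 0, 0], 1],
  [[0, 0, 0], [0, 0, 0], 1],
  [[0, 0, 0], [0, 0, 0], 1],
])

```text
time: 7.1
tcp_pos: [0.7195, -0.0033, 0.264]
ee_rot: [[-0.999, -0.041, 0.001], [-0.041, 0.999, 0.001], [-0.001, 0.001, -1.0]]
force: [1.6, 5.4, -1.6]
opening: 0.176
```

```bash
cat > k.py <<'E'
from h import *
import pickle
P={n:r.capture(n) for n in("scene","top")};pickle.dump(P,open("P2.pkl","wb"))
a=P["scene"]["pixels"];b=P["top"]["pixels"]
im=np.hstack([a[90:320,90:390],b[90:320,150:450]])[:,:,::-1]
cv2.imwrite("pics/o1.png",cv2.resize(im,None,fx=1.33,fy=1.33,interpolation=cv2.INTER_CUBIC))
E
python3 k.py
```

```text
(no output)
```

View pics/o1.png

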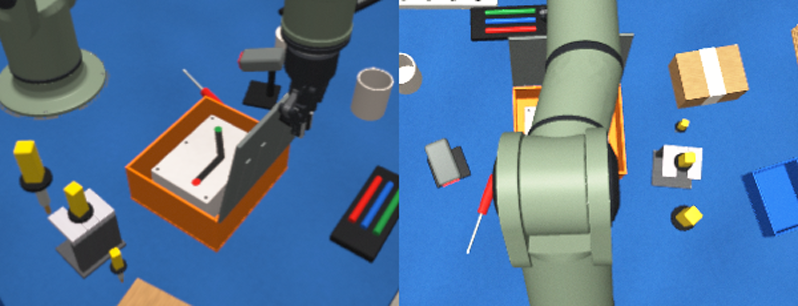

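apply_moves([
  [[-0.3, 0.0, 0.12], [0, 0, 0], 1],
  [[-0.3, 0, 0.12], [0, 0, 0], 1],
  [[0, 0, 0], [0, 0, 0], 1],
])

```text
time: 7.58
tcp_pos: [0.7226, -0.0032, 0.2625]
ee_rot: [[-0.999, -0.041, -0.005], [-0.041, 0.999, 0.002], [0.005, 0.002, -1.0]]
force: [-27.8, 5.8, 20.3]
opening: 0.184
```

apply_moves([
  [[0.4, 0.0, -0.16], [0, 0, 0], 1],
  [[0, 0, 0], [0, 0, 0], -1],
  [[0, 0, 0], [0, 0, 0], -1],
  [[0, 0, 0], [0, 0, 0], -1],
  [[0, 0, -1.5], [0, 0, 0], -1],
])

```text
time: 8.2
tcp_pos: [0.7208, -0.0046, 0.2773]
ee_rot: [[-0.999, -0.04, -0.002], [-0.04, 0.999, -0.0], [0.002, -0.0, -1.0]]
force: [-0.5, -0.3, 0.9]
opening: 0.993
```

apply_moves([
  [[0, 0, -3], [0, 0, 0], -1],
  [[0, 0, -4], [0, 0, 0], -1],
  [[0, 0, -3], [0, 0, 0], -1],
  [[4, 0, 0], [0, 0, 0], -1],
  [[5, 0, 0], [0, 0, 0], -1],
])

```text
time: 8.82
tcp_pos: [0.6306, -0.0083, 0.3785]
ee_rot: [[-0.999, -0.04, 0.001], [-0.04, 0.999, -0.0], [-0.001, -0.0, -1.0]]
force: [1.1, -0.1, 1.1]
opening: 1.004
```

apply_moves([
  [[5, 0, 0], [0, 0, 0], -1],
  [[5, 0, 0], [0, 0, 0], -1],
  [[5, 0, 0], [0, 0, 0], -1],
  [[0, 0, 0], [0, 0, 0], -1],
  [[0, 0, 0], [0, 0, 0], -1],
])

```text
time: 9.45
tcp_pos: [0.482, -0.0141, 0.3788]
ee_rot: [[-0.999, -0.04, 0.002], [-0.04, 0.999, 0.0], [-0.002, 0.0, -1.0]]
force: [0.3, 0.4, 0.5]
opening: 0.998
```

```bash
cat > l.py <<'E'
from h import *
import pickle
np.set_printoptions(precision=4,suppress=True)
s=r.get_state();print(s["tcp_pos"])
P={n:r.capture(n) for n in("wrist","scene","top")};pickle.dump(P,open("P3.pkl","wb"))
W=P["wrist"];save(W,"w1.png",s=1.5)
def col(p,h0,box):
    h=cv2.cvtColor(p["pixels"],cv2.COLOR_RGB2HSV).astype(int);m=((abs((h[...,0]-h0+90)%180-90)<12)&(h[...,1]>130)&(h[...,2]>60)).astype(np.uint8)
    k=np.zeros_like(m);l,t,R,b=box;k[t:b,l:R]=m[t:b,l:R]
    n,L,st,c=cv2.connectedComponentsWithStats(k);return [(c[i].round(2),st[i].tolist()) for i in np.argsort(-st[1:,4])[:3]+1]
for n,b in(("wrist",(0,0,512,384)),("scene",(170,150,310,280)),("top",(230,120,330,230))):
    print(n,"green",col(P[n],60,b));print(n,"red",col(P[n],0,b))
E
python3 l.py
```

```text
[ 0.482  -0.0141  0.3788]
wrist green [(array([306.02, 161.48]), [301, 157, 11, 11, 91])]
wrist red [(array([375.18,  95.23]), [357, 66, 37, 59, 886]), (array([449.91, 110.67]), [433, 104, 34, 14, 105]), (array([217.37, 192.74]), [212, 188, 12, 10, 93])]
scene green [(array([253.5, 187. ]), [252, 186, 4, 3, 12])]
scene red [(array([247.76, 161.15]), [241, 156, 18, 13, 71]), (array([237.43, 226.11]), [234, 224, 7, 5, 28]), (array([304.64, 202.73]), [301, 200, 6, 6, 11])]
top green [(array([254.33, 199.53]), [252, 198, 5, 4, 15])]
top red [(array([250.6, 159.8]), [237, 156, 30, 9, 173]), (array([255.78, 224.41]), [238, 223, 37, 4, 117]), (array([236. , 180.5]), [236, 177, 1, 8, 8])]
```

View pics/w1.png

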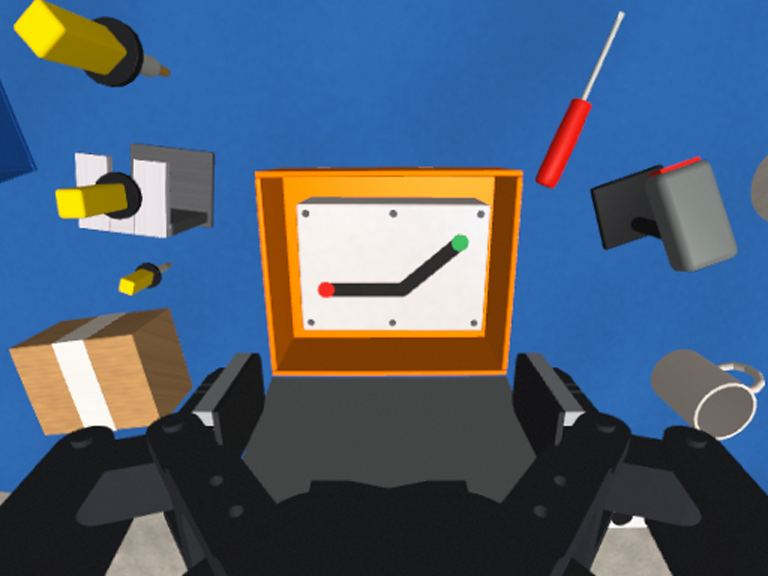

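```bash
cat > m.py <<'E'
from h import *
import pickle
np.set_printoptions(precision=4,suppress=True)
P=pickle.load(open("P3.pkl","rb"));W,S,T=P["wrist"],P["scene"],P["top"]
gW,rW=(306.02,161.48),(217.37,192.74)
print("g",tri([(W,gW),(S,(253.5,187))]),tri([(W,gW),(T,(254.33,199.53))]),tri([(W,gW),(S,(253.5,187)),(T,(254.33,199.53))]))
print("r",tri([(W,rW),(S,(237.43,226.11))]))
# strip dark pixels in the wrist -> fit legs
g=W["pixels"].max(2);m=np.zeros_like(g);m[140:215,205:320]=g[140:215,205:320]<70
n,L,st,c=cv2.connectedComponentsWithStats(m)
for k in np.argsort(-st[1:,4])[:2]+1:print(st[k],c[k])
k=1+np.argmax(st[1:,4]);v,u=np.where(L==k);X=atz(W,np.c_[u,v],.081)[:,:2];X0=atz(W,[gW,rW],.081)[:,:2];print("dots",X0)
from scipy.optimize import least_squares
def d(c):
    def seg(a,b):
        t=np.clip(((X-a)@(b-a))/((b-a)@(b-a)),0,1);return np.linalg.norm(X-a-t[:,None]*(b-a),axis=1)
    return np.minimum(seg(X0[0],c),seg(c,X0[1]))
s=least_squares(d,atz(W,[(268.5,193)],.081)[0,:2]);C=s.x;print("corner",C,"legs",np.linalg.norm(C-X0[0]),np.linalg.norm(C-X0[1]),"max d",np.percentile(d(C),98))
# middle probe: yellow handle, collar
for p,n in((W,"wrist"),(S,"scene"),(T,"top")):
    print(n,[(np.round(q["extent"],1).tolist(),round(q["confidence"],2)) for q in r.recognise(p,"probe")[:4]])
E
python3 m.py
```

```text
g [0.4976 0.0623 0.0792] [0.4989 0.0622 0.0736] [0.4981 0.0621 0.0797]
r [ 0.5545 -0.0766  0.0814]
[222 161  83  36 725] [265.3214 185.4979]
dots [[ 0.4964  0.0609]
 [ 0.5533 -0.078 ]]
corner [0.5497 0.0037] legs 0.07813966370959358 0.08185145713349848 max d 0.006582038343088546
wrist [([80.0, 172.8, 114.0, 198.1], 0.92), ([7.9, 0.0, 113.8, 57.5], 0.8), ([36.5, 114.6, 94.0, 142.9], 0.75), ([51.4, 95.6, 140.7, 156.6], 0.64)]
scene [([139.0, 224.3, 160.3, 259.4], 0.95), ([99.3, 194.4, 130.5, 251.3], 0.56), ([175.0, 274.1, 184.8, 301.4], 0.53)]
top [([357.3, 204.9, 374.7, 217.7], 0.72), ([353.2, 247.0, 377.9, 263.8], 0.69), ([357.9, 182.3, 365.2, 192.7], 0.49)]
```

```bash
python3 -c "
from h import *
plan([([.457,-.272,.28],Rt(-5),7)],-1)"
```

```text
[[[0.5,-3.67,1.39],[0.0,0.0,0.018],-1],[[0.44,-3.67,1.4],[0.0,0.0,0.018],-1],[[0.36,-3.68,1.39],[0.0,0.0,0.019],-1],[[0.3,-3.69,1.4],[0.0,0.0,0.018],-1],[[0.24,-3.69,1.39],[0.0,0.0,0.018],-1]]
[[[0.16,-3.7,1.4],[0.0,-0.001,0.018],-1],[[0.1,-3.7,1.39],[0.0,0.0,0.018],-1]]
end [ 0.45701795 -0.27199295  0.28002028] [[-0.996, 0.087, 0.0], [0.087, 0.996, -0.0], [-0.0, -0.0, -1.0]] max 3.7
```

apply_moves([
  [[0.5, -3.67, 1.39], [0, 0, 0.018], -1],
  [[0.44, -3.67, 1.4], [0, 0, 0.018], -1],
  [[0.36, -3.68, 1.39], [0, 0, 0.019], -1],
  [[0.3, -3.69, 1.4], [0, 0, 0.018], -1],
  [[0.24, -3.69, 1.39], [0, 0, 0.018], -1],
])

```text
time: 10.38
tcp_pos: [0.4637, -0.1995, 0.3075]
ee_rot: [[-0.999, 0.051, -0.0], [0.051, 0.999, -0.0], [0.0, -0.0, -1.0]]
force: [1.0, 1.2, -0.8]
opening: 1.0
```

apply_moves([
  [[0.16, -3.7, 1.4], [0, 0, 0.018], -1],
  [[0.1, -3.7, 1.39], [0, 0, 0.018], -1],
  [[0, 0, 0], [0, 0, 0], -1],
  [[0, 0, 0], [0, 0, 0], -1],
])

```text
time: 10.88
tcp_pos: [0.4569, -0.2717, 0.2801]
ee_rot: [[-0.996, 0.087, -0.0], [0.087, 0.996, 0.0], [0.0, 0.0, -1.0]]
force: [-0.5, 0.5, 0.6]
opening: 1.0
```

```bash
cat > n.py <<'E'
from h import *
import pickle
np.set_printoptions(precision=4,suppress=True)
s=r.get_state();print(s["tcp_pos"],s["ee_rot"].tolist())
W=r.capture("wrist");pickle.dump(W,open("W4.pkl","wb"));save(W,"w4.png",s=1.5)
print([(np.round(q["extent"],1).tolist(),round(q["confidence"],2)) for q in r.recognise(W,"probe")[:4]])
a=np.radians(-5);ca,sa=np.cos(a),np.sin(a)
for z,h in((.182,.012),(.118,.012)):
    for x0,y0 in((.457,-.272),):
        print(z,proj(W,[[x0+ca*i-sa*j,y0+sa*i+ca*j,z] for i,j in((-h,-h),(-h,h),(h,h),(h,-h))])*1.5)
print("collar",proj(W,[.457,-.272,.118])*1.5)
E
python3 n.py
```

```text
[ 0.4569 -0.2717  0.2801] [[-0.9962480721156131, 0.08654241134835926, -0.00043571083973598064], [0.08654231395785507, 0.9962481475084014, 0.00023765710290469906], [0.0004546435356957961, 0.00019905800630614444, -0.9999998768375752]]
[([237.9, 146.8, 278.0, 199.2], 0.82), ([212.4, 0.0, 275.9, 77.6], 0.79), ([242.4, 213.2, 263.1, 251.6], 0.56)]
0.182 [[366.5712 262.0702]
 [408.139  262.0527]
 [407.6078 301.3369]
 [367.1564 301.3549]]
0.118 [[370.7698 240.5433]
 [404.0694 240.5297]
 [403.7379 272.6302]
 [371.1415 272.6442]]
collar [[387.4298 256.7539]]
```

View pics/w4.png

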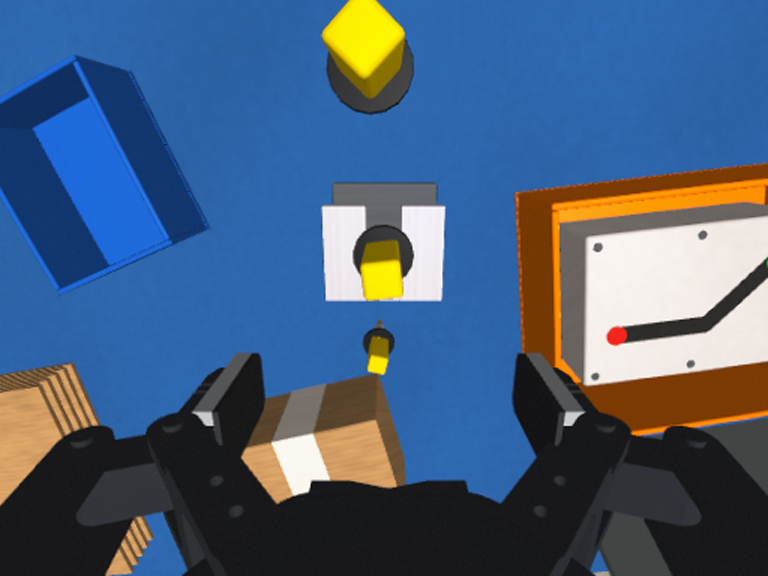

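```bash
cat > o.py <<'E'
from h import *
import pickle
np.set_printoptions(precision=4,suppress=True)
W=pickle.load(open("W4.pkl","rb"))
save(W,"c4.png",(205,110,305,210),6)
from scipy.optimize import least_squares
h=cv2.cvtColor(W["pixels"],cv2.COLOR_RGB2HSV).astype(int)
m=((abs(h[...,0]-28)<8)&(h[...,1]>130)&(h[...,2]>60)).astype(np.uint8);m[:140]=0;m[208:]=0;m[:,:225]=0;m[:,290:]=0
print(cv2.boundingRect(m))
def hull(x,y,a):
    c,s=np.cos(a),np.sin(a);b=.012
    return cv2.convexHull(proj(W,[[x+c*i-s*j,y+s*i+c*j,z] for z in(.118,.182) for i in(-b,b) for j in(-b,b)]).astype(np.float32))
def iou(q):
    k=np.zeros((384*4,512*4),np.uint8);cv2.fillPoly(k,[np.round((hull(*q)+.5)*4-.5).astype(int)],1)
    M=cv2.resize(m,None,fx=4,fy=4,interpolation=0);return 1-(k&M).sum()/(k|M).sum()
from scipy.optimize import differential_evolution
s=differential_evolution(iou,[(.445,.47),(-.285,-.26),(-.5,.5)],maxiter=40,popsize=10,seed=0);print(s.x,np.degrees(s.x[2]),s.fun)
g=W["pixels"].max(2)
# collar dark
k=np.zeros_like(g);k[135:190,228:285]=g[135:190,228:285]<45;k|=m
n,L,st,c=cv2.connectedComponentsWithStats(k);i=1+np.argmax(st[1:,4]);print("collar+handle",st[i])
print(proj(W,[[s.x[0],s.x[1]+d,.114] for d in(-.0225,.0225)]+[[s.x[0]+d,s.x[1],.118] for d in(-.0225,.0225)]))
E
python3 o.py
```

```text
(240, 160, 29, 40)
[ 0.4552 -0.275   0.0313] 1.7914748789645536 0.08591344757478947
collar+handle [238 160  31  40 987]
[[235.1884 170.7475]
 [275.7496 167.2617]
 [253.4908 149.385 ]
 [257.2259 189.4686]]
```

View pics/c4.png

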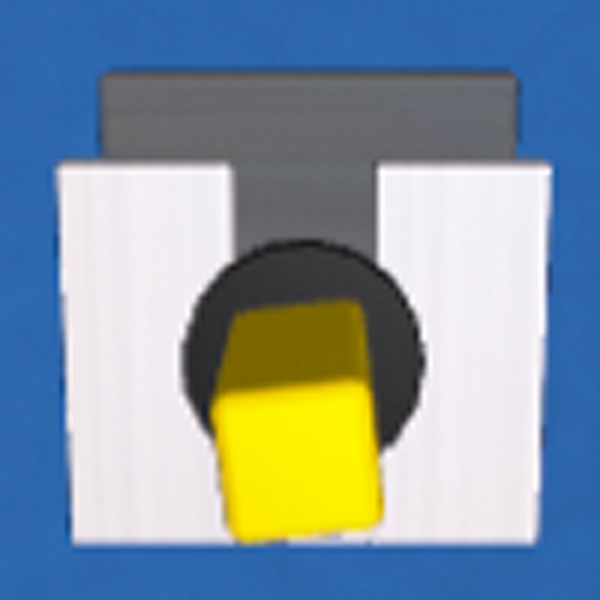

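```bash
python3 -c "
from h import *
plan([([.4552,-.275,.24],Rt(1.8),2),([.4552,-.275,.136],Rt(1.8),4)],-1)"
```

```text
[[[0.08,-0.2,2.02],[0.0,0.0,-0.058],-1],[[0.09,-0.19,2.02],[0.0,0.0,-0.059],-1],[[0.0,0.0,2.6],[0.0,0.0,0.0],-1],[[0.0,0.0,2.6],[0.0,0.0,0.0],-1],[[0.01,0.0,2.6],[0.0,0.0,0.0],-1]]
[[[0.0,0.0,2.6],[0.0,0.0,0.0],-1]]
end [ 0.45517615 -0.27495784  0.13600827] [[-1.0, -0.031, 0.0], [-0.031, 1.0, 0.0], [-0.0, 0.0, -1.0]] max 2.6
```

apply_moves([
  [[0.08, -0.2, 2.02], [0, 0, -0.058], -1],
  [[0.09, -0.19, 2.02], [0, 0, -0.059], -1],
  [[0, 0, 2.6], [0, 0, 0], -1],
  [[0, 0, 2.6], [0, 0, 0], -1],
  [[0, 0, 2.6], [0, 0, 0], -1],
])

```text
time: 11.6
tcp_pos: [0.4554, -0.2749, 0.1614]
ee_rot: [[-0.999, -0.032, 0.001], [-0.032, 0.999, 0.0], [-0.001, -0.0, -1.0]]
force: [0.3, -0.4, -1.1]
opening: 0.997
```

apply_moves([
  [[0, 0, 1.6], [0, 0, 0], -1],
  [[0, 0, 1.0], [0, 0, 0], -1],
  [[0, 0, 0], [0, 0, 0], -1],
  [[0, 0, 0], [0, 0, 0], 1],
  [[0, 0, 0], [0, 0, 0], 1],
], grip_force=40)

```text
time: 12.22
tcp_pos: [0.4551, -0.2759, 0.1364]
ee_rot: [[-1.0, -0.03, 0.001], [-0.03, 1.0, -0.0], [-0.001, -0.0, -1.0]]
force: [0.4, 0.1, -0.6]
opening: 0.604
```

apply_moves([
  [[0, 0, 0], [0, 0, 0], 1],
  [[0, 0, 0], [0, 0, 0], 1],
  [[0, 0, 0], [0, 0, 0], 1],
  [[0, 0, 0], [0, 0, 0], 1],
])

```text
time: 12.72
tcp_pos: [0.4549, -0.2758, 0.1361]
ee_rot: [[-1.0, -0.03, 0.0], [-0.03, 1.0, -0.0], [-0.0, -0.0, -1.0]]
force: [-1.0, 1.8, 4.9]
opening: 0.269
```

apply_moves([
  [[0, 0, -1.0], [0, 0, 0], 1],
  [[0, 0, -2.0], [0, 0, 0], 1],
  [[0, 0, -2.5], [0, 0, 0], 1],
  [[0, 0, -2.5], [0, 0, 0], 1],
  [[0, 0, -2.0], [0, 0, 0], 1],
])

```text
time: 13.35
tcp_pos: [0.4548, -0.2759, 0.2374]
ee_rot: [[-1.0, -0.03, 0.001], [-0.03, 1.0, -0.0], [-0.001, -0.0, -1.0]]
force: [0.4, 0.3, -1.6]
opening: 0.279
```

```bash
python3 -c "
from h import *
s=r.get_state();print(s['force'],s['opening'])
plan([([.497,.0612,.236],Rt(1.8),10)],1)"
```

```text
[ 0.39459778  0.25715259 -1.58852709] 0.2789791267018958
[[[-0.52,3.36,0.01],[0.0,0.0,0.0],1],[[-0.53,3.35,0.02],[0.0,0.0,0.0],1],[[-0.52,3.36,0.01],[0.0,0.0,0.0],1],[[-0.52,3.36,0.01],[0.0,0.0,-0.001],1],[[-0.53,3.35,0.01],[0.0,0.0,0.0],1]]
[[[-0.53,3.36,0.02],[0.0,0.0,0.0],1],[[-0.52,3.35,0.01],[0.0,0.001,0.0],1],[[-0.53,3.36,0.01],[0.0,0.0,0.0],1],[[-0.53,3.36,0.01],[0.0,0.0,0.0],1],[[-0.52,3.35,0.02],[0.0,0.0,0.0],1]]
end [0.49698131 0.06117789 0.23596008] [[-1.0, -0.031, -0.0], [-0.031, 1.0, -0.0], [0.0, -0.0, -1.0]] max 3.36
```

apply_moves([
  [[-0.52, 3.36, 0], [0, 0, 0], 1],
  [[-0.53, 3.35, 0.02], [0, 0, 0], 1],
  [[-0.52, 3.36, 0], [0, 0, 0], 1],
  [[-0.52, 3.36, 0], [0, 0, 0], 1],
  [[-0.53, 3.35, 0.02], [0, 0, 0], 1],
])

```text
time: 13.98
tcp_pos: [0.4759, -0.1062, 0.236]
ee_rot: [[-1.0, -0.03, 0.0], [-0.03, 1.0, -0.0], [-0.0, -0.0, -1.0]]
force: [-0.0, -0.4, -1.8]
opening: 0.274
```

apply_moves([
  [[-0.53, 3.36, 0.02], [0, 0, 0], 1],
  [[-0.52, 3.35, 0.02], [0, 0, 0], 1],
  [[-0.53, 3.36, 0.02], [0, 0, 0], 1],
  [[-0.53, 3.36, 0.02], [0, 0, 0], 1],
  [[-0.52, 3.35, 0.02], [0, 0, 0], 1],
])

```text
time: 14.6
tcp_pos: [0.4971, 0.0623, 0.235]
ee_rot: [[-1.0, -0.03, 0.0], [-0.03, 1.0, -0.0], [-0.0, -0.0, -1.0]]
force: [0.2, 0.5, -1.0]
opening: 0.276
```

apply_moves([
  [[0, 0, 0], [0, 0, 0], 1],
  [[0, 0, 0], [0, 0, 0], 1],
])

```text
time: 14.85
tcp_pos: [0.497, 0.0606, 0.2347]
ee_rot: [[-1.0, -0.03, 0.0], [-0.03, 1.0, -0.0], [-0.0, -0.0, -1.0]]
force: [-0.2, 0.0, -2.8]
opening: 0.275
```

```bash
cat > q.py <<'E'
from h import *
import pickle
np.set_printoptions(precision=4,suppress=True)
s=r.get_state();p=s["tcp_pos"];print(p,s["force"])
W=r.capture("wrist");S=r.capture("scene");T=r.capture("top");pickle.dump((W,S,T),open("W5.pkl","wb"))
a=W["pixels"];b=S["pixels"][120:264,170:314]
im=np.hstack([a,cv2.resize(b,(384,384),interpolation=2)])[:,:,::-1];cv2.imwrite("pics/w5.png",cv2.resize(im,(798,342)))
print(proj(W,[[p[0],p[1],p[2]-.1041],[.497,.0612,.081],[.5503,.0037,.081],[.554,-.0775,.081]]))
print(proj(S,[[p[0],p[1],p[2]-.1041],[.497,.0612,.081],[.5503,.0037,.081],[.554,-.0775,.081]]))
E
python3 q.py
```

```text
[0.497  0.0606 0.2347] [-0.1996  0.0107 -2.7523]
[[258.7916 185.8907]
 [259.3021 172.8102]
 [206.5164 217.7385]
 [135.2301 218.5526]]
[[252.4276 174.0475]
 [252.658  186.8327]
 [254.8498 207.3865]
 [236.3342 226.4994]]
```

View pics/w5.png

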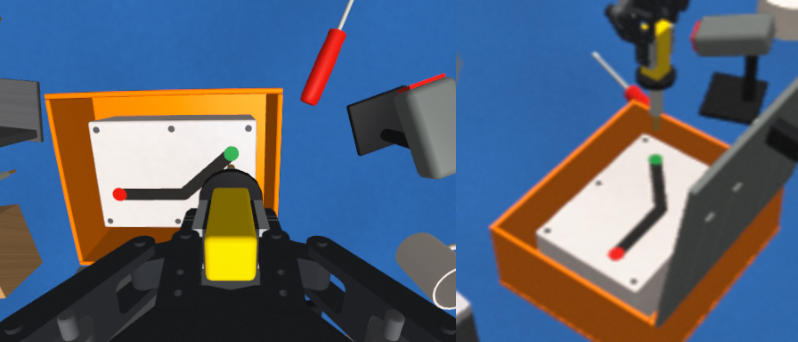

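Run:
```python
from h import *
import pickle
W,S,T=pickle.load(open("W5.pkl","rb"))
f=lambda p,l,t:cv2.resize(p["pixels"][t:t+50,l:l+50],(400,400),interpolation=cv2.INTER_CUBIC)
cv2.imwrite("pics/z5.png",np.hstack([f(W,235,150),f(S,228,150)])[:,:,::-1])
```

```text
(no output)
```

View pics/z5.png

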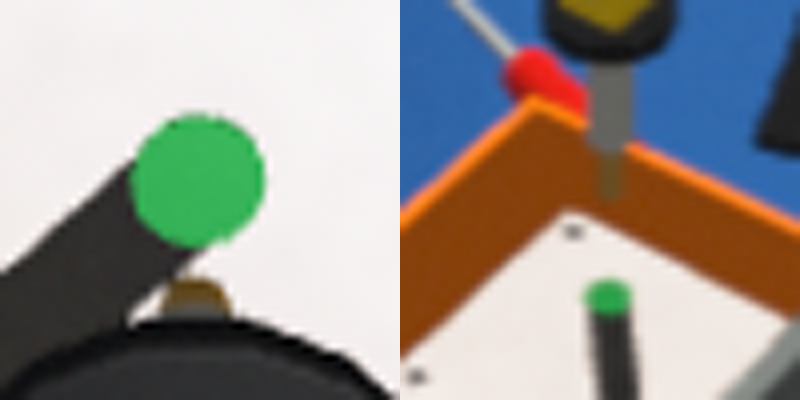

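apply_moves([
  [[0.05, 0.03, 1.5], [0, 0, 0], 1],
  [[0, 0, 1.5], [0, 0, 0], 1],
  [[0, 0, 1.0], [0, 0, 0], 1],
  [[0, 0, 0.2], [0, 0, 0], 1],
  [[0, 0, 0], [0, 0, 0], 1],
])

```text
time: 15.62
tcp_pos: [0.4967, 0.0615, 0.1924]
ee_rot: [[-1.0, -0.03, -0.0], [-0.03, 1.0, -0.0], [0.0, -0.0, -1.0]]
force: [0.4, -0.9, -1.9]
opening: 0.275
```

Run:
```python
from h import *
import pickle
s=r.get_state();print(s["tcp_pos"],s["force"])
W=r.capture("wrist");S=r.capture("scene")
f=lambda p,l,t:cv2.resize(p["pixels"][t:t+50,l:l+50],(400,400),interpolation=cv2.INTER_CUBIC)
cv2.imwrite("pics/z6.png",np.hstack([f(W,235,150),f(S,228,150)])[:,:,::-1])
p=s["tcp_pos"];print(proj(W,[p-[0,0,.1041],[.497,.0612,.081]]),proj(S,[p-[0,0,.1041]]))
```

```text
[0.4966876  0.06150886 0.19237164] [ 0.42425957 -0.85257312 -1.85899132]
[[258.75197824 185.91322325]
 [258.40235792 184.0185824 ]] [[252.62400823 184.88271823]]
```

View pics/z6.png

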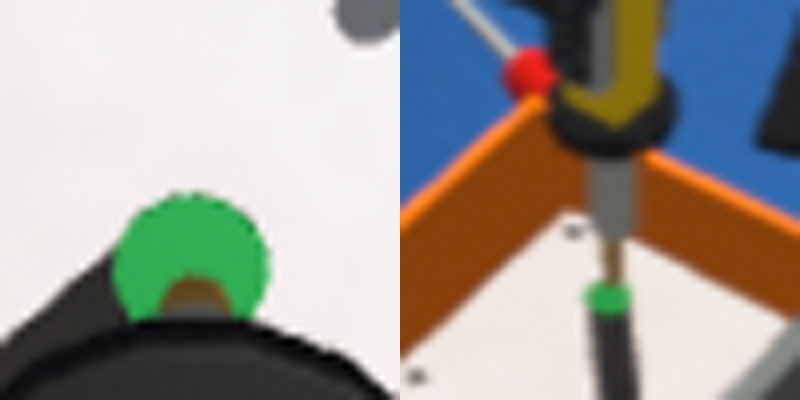

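apply_moves([
  [[0.2, 0, 0.4], [0, 0, 0], 1],
  [[0, 0, 0.3], [0, 0, 0], 1],
  [[0, 0, 0.3], [0, 0, 0], 1],
  [[0, 0, 0.25], [0, 0, 0], 1],
  [[0, 0, 0], [0, 0, 0], 1],
])

```text
time: 16.35
tcp_pos: [0.4946, 0.0615, 0.1798]
ee_rot: [[-1.0, -0.03, -0.0], [-0.03, 1.0, -0.0], [0.0, -0.0, -1.0]]
force: [-0.2, -0.2, 0.4]
opening: 0.275
```

Run:
```python
from h import *
import pickle
F=[]
for i in range(3):
    S=r.capture("wrist" if i==2 else "scene");s=r.get_state();F.append(s["force"])
print(s["tcp_pos"],np.mean(F,0),F)
S=r.capture("scene");W=r.capture("wrist")
f=lambda p,l,t:cv2.resize(p["pixels"][t:t+50,l:l+50],(400,400),interpolation=cv2.INTER_CUBIC)
cv2.imwrite("pics/z7.png",np.hstack([f(W,235,150),f(S,228,150)])[:,:,::-1])
o=np.array([-.002,0,0]);z=s["tcp_pos"][2]
G,C,E=[np.array([*q,z])+o for q in((.497,.0612),(.5503,.0037),(.554,-.0775))]
plan([(C,Rt(1.8),20),(E,Rt(1.8),21)],1,(s["tcp_pos"],s["ee_rot"]))
```

```text
[0.49461838 0.06150901 0.1799507 ] [-0.53229106  0.48360122  0.51700634] [array([-0.10837447,  0.30010052,  0.88017405]), array([-0.79472695,  0.61848336,  0.59613974]), array([-0.69377176,  0.53221977,  0.07470522])]
[[[-0.26,-0.3,0.0],[0.0,0.0,0.0],1],[[-0.26,-0.29,0.0],[0.0,0.0,0.0],1],[[-0.26,-0.3,0.0],[0.0,0.0,0.0],1],[[-0.26,-0.3,0.0],[0.0,0.0,0.0],1],[[-0.26,-0.3,0.0],[0.0,0.0,0.0],1]]
[[[-0.26,-0.29,0.0],[0.0,0.0,0.0],1],[[-0.26,-0.3,0.0],[0.0,0.0,0.0],1],[[-0.26,-0.3,0.0],[0.0,0.0,0.0],1],[[-0.26,-0.29,0.0],[0.0,0.0,-0.001],1],[[-0.26,-0.3,0.0],[0.0,0.0,0.0],1]]
[[[-0.25,-0.3,0.0],[0.0,0.0,0.0],1],[[-0.26,-0.3,0.0],[0.0,0.0,0.0],1],[[-0.26,-0.29,0.0],[0.0,0.0,0.0],1],[[-0.26,-0.3,0.0],[0.0,0.0,0.0],1],[[-0.26,-0.3,0.0],[0.0,0.0,0.0],1]]
[[[-0.26,-0.29,0.0],[0.0,0.0,0.0],1],[[-0.26,-0.3,0.0],[0.0,0.0,0.0],1],[[-0.26,-0.3,0.0],[0.0,0.0,0.0],1],[[-0.26,-0.3,0.0],[0.0,0.0,0.0],1],[[-0.26,-0.29,0.0],[0.0,0.0,0.0],1]]
[[[-0.01,-0.39,0.0],[0.0,0.0,0.0],1],[[0.0,-0.38,0.0],[0.0,0.0,0.0],1],[[-0.01,-0.39,0.0],[0.0,0.0,0.0],1],[[0.0,-0.39,0.0],[0.0,0.0,0.0],1],[[-0.01,-0.39,0.0],[0.0,0.0,0.0],1]]
[[[0.0,-0.38,0.0],[0.0,0.0,0.0],1],[[-0.01,-0.39,0.0],[0.0,0.0,0.0],1],[[0.0,-0.39,0.0],[0.0,0.0,0.0],1],[[-0.01,-0.38,0.0],[0.0,0.0,0.0],1],[[0.0,-0.39,0.0],[0.0,0.0,0.0],1]]
[[[-0.01,-0.39,0.0],[0.0,0.0,0.0],1],[[-0.01,-0.39,0.0],[0.0,0.0,0.0],1],[[0.0,-0.38,0.0],[0.0,0.0,0.0],1],[[-0.01,-0.39,0.0],[0.0,0.0,0.0],1],[[0.0,-0.39,0.0],[0.0,0.0,0.0],1]]
[[[-0.01,-0.39,0.0],[0.0,0.0,0.0],1],[[0.0,-0.38,0.0],[0.0,0.0,0.0],1],[[-0.01,-0.39,0.0],[0.0,0.0,0.0],1],[[0.0,-0.39,0.0],[0.0,0.0,0.0],1],[[-0.01,-0.38,0.0],[0.0,0.0,0.0],1]]
[[[0.0,-0.39,0.0],[0.0,0.0,0.0],1]]
end [ 0.5519594  -0.07749188  0.1799475 ] [[-1.0, -0.031, -0.0], [-0.031, 1.0, 0.0], [0.0, 0.0, -1.0]] max 0.39
```

View pics/z7.png

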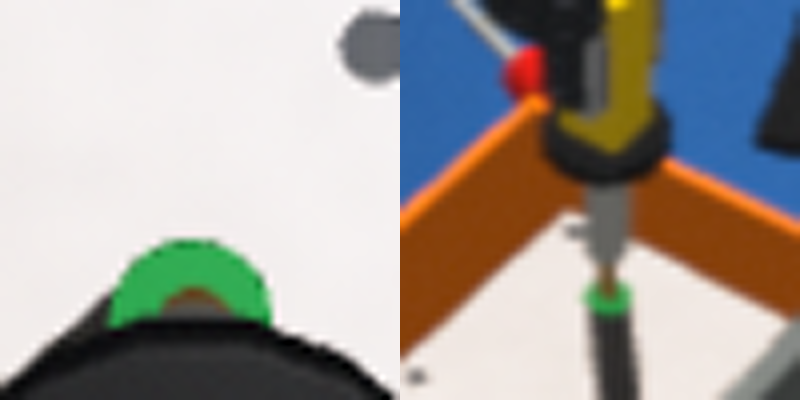

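apply_moves([
  [[-0.26, -0.3, 0], [0, 0, 0], 1],
  [[-0.26, -0.29, 0], [0, 0, 0], 1],
  [[-0.26, -0.3, 0], [0, 0, 0], 1],
  [[-0.26, -0.3, 0], [0, 0, 0], 1],
  [[-0.26, -0.3, 0], [0, 0, 0], 1],
])

```text
time: 17.23
tcp_pos: [0.5083, 0.0467, 0.1799]
ee_rot: [[-1.0, -0.03, -0.0], [-0.03, 1.0, -0.0], [0.0, -0.0, -1.0]]
force: [-1.0, 1.8, 0.1]
opening: 0.274
```

apply_moves([
  [[-0.26, -0.29, 0], [0, 0, 0], 1],
  [[-0.26, -0.3, 0], [0, 0, 0], 1],
  [[-0.26, -0.3, 0], [0, 0, 0], 1],
  [[-0.26, -0.29, 0], [0, 0, 0], 1],
  [[-0.26, -0.3, 0], [0, 0, 0], 1],
])

```text
time: 17.85
tcp_pos: [0.5217, 0.0324, 0.1799]
ee_rot: [[-1.0, -0.03, 0.0], [-0.03, 1.0, 0.0], [-0.0, 0.0, -1.0]]
force: [-1.2, 0.6, 0.1]
opening: 0.278
```

```bash
cat > u.py <<'E'
from h import *
import sys
s=r.get_state();p=s["tcp_pos"];tip=p[:2]+[.002,0]
G,C,E=np.array([[.497,.0612],[.5503,.0037],[.554,-.0775]])
for a,b in((G,C),(C,E)):
    u=(b-a)/np.linalg.norm(b-a);d=tip-a;print("along",d@u,"off",u[0]*d[1]-u[1]*d[0])
print(p,s["force"])
W=r.capture("wrist");S=r.capture("scene")
q=proj(S,[*tip,.081])[0];l,t=int(q[0])-25,int(q[1])-35
f=lambda p,l,t:cv2.resize(p["pixels"][t:t+50,l:l+50],(400,400),interpolation=cv2.INTER_CUBIC)
cv2.imwrite("pics/%s.png"%sys.argv[1],np.hstack([f(W,235,150),f(S,l,t)])[:,:,::-1])
print("tip at",(q-[l,t])*8+[400,0])
E
python3 u.py z8
```

```text
along 0.03926571166872714 off 1.0099753749472085e-06
along -0.029885177071554025 off -0.025271688434634485
[0.52169416 0.03240385 0.1799093 ] [-1.19102218  0.63283202  0.11290264]
tip at [605.8291704  286.95124822]
```

View pics/z8.png

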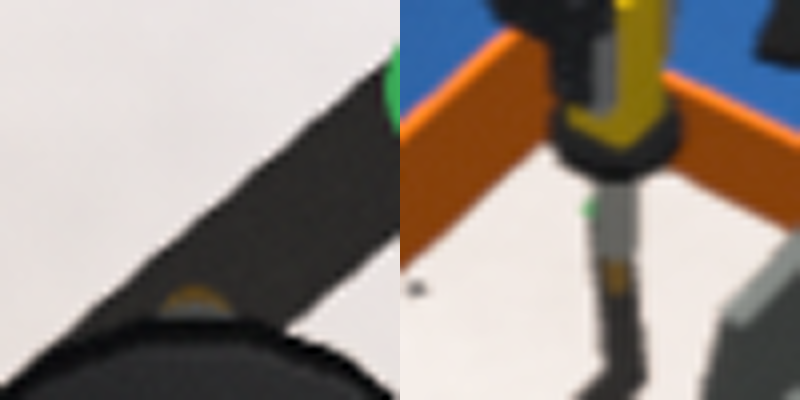

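apply_moves([
  [[-0.26, -0.3, 0], [0, 0, 0], 1],
  [[-0.26, -0.3, 0], [0, 0, 0], 1],
  [[-0.26, -0.29, 0], [0, 0, 0], 1],
  [[-0.26, -0.3, 0], [0, 0, 0], 1],
  [[-0.26, -0.3, 0], [0, 0, 0], 1],
])

```text
time: 18.58
tcp_pos: [0.5351, 0.0179, 0.1799]
ee_rot: [[-1.0, -0.03, -0.0], [-0.03, 1.0, 0.0], [0.0, 0.0, -1.0]]
force: [-0.3, 1.4, 0.5]
opening: 0.277
```

apply_moves([
  [[-0.26, -0.29, 0], [0, 0, 0], 1],
  [[-0.26, -0.3, 0], [0, 0, 0], 1],
  [[-0.26, -0.3, 0], [0, 0, 0], 1],
  [[-0.26, -0.3, 0], [0, 0, 0], 1],
  [[-0.26, -0.29, 0], [0, 0, 0], 1],
])

```text
time: 19.2
tcp_pos: [0.5486, 0.0035, 0.1799]
ee_rot: [[-1.0, -0.03, -0.0], [-0.03, 1.0, -0.0], [0.0, -0.0, -1.0]]
force: [-1.2, 0.4, 0.4]
opening: 0.277
```

apply_moves([
  [[0, 0, 0], [0, 0, 0], 1],
])

```text
time: 19.32
tcp_pos: [0.5488, 0.0032, 0.18]
ee_rot: [[-1.0, -0.03, 0.001], [-0.03, 1.0, -0.0], [-0.001, -0.0, -1.0]]
force: [0.6, -0.9, 0.2]
opening: 0.277
```

```bash
python3 u.py z9; python3 -c "
from h import *
s=r.get_state();plan([([.552,-.0775,s['tcp_pos'][2]],Rt(1.8),21)],1)" | tail -1
```

```text
along 0.07908978133849366 off 1.7729650728381952e-06
along 0.0005227259297387059 off 0.0004443758192233226
[0.54876771 0.00319804 0.17995194] [ 0.62526423 -0.88383638  0.19097812]
tip at [606.96478908 284.60503343]
end [ 0.55204115 -0.07750118  0.17998729] [[-1.0, -0.031, 0.0], [-0.031, 1.0, -0.0], [-0.0, -0.0, -1.0]] max 0.39
```

apply_moves([
  [[-0.01, -0.39, 0], [0, 0, 0], 1],
  [[0, -0.38, 0], [0, 0, 0], 1],
  [[-0.01, -0.39, 0], [0, 0, 0], 1],
  [[0, -0.39, 0], [0, 0, 0], 1],
  [[-0.01, -0.39, 0], [0, 0, 0], 1],
])

```text
time: 20.05
tcp_pos: [0.5492, -0.016, 0.1799]
ee_rot: [[-1.0, -0.03, -0.0], [-0.03, 1.0, -0.0], [0.0, -0.0, -1.0]]
force: [0.8, 1.3, 0.3]
opening: 0.273
```

apply_moves([
  [[0, -0.38, 0], [0, 0, 0], 1],
  [[-0.01, -0.39, 0], [0, 0, 0], 1],
  [[0, -0.39, 0], [0, 0, 0], 1],
  [[-0.01, -0.38, 0], [0, 0, 0], 1],
  [[0, -0.39, 0], [0, 0, 0], 1],
])

```text
time: 20.68
tcp_pos: [0.5501, -0.0353, 0.1799]
ee_rot: [[-1.0, -0.03, 0.0], [-0.03, 1.0, -0.0], [-0.0, -0.0, -1.0]]
force: [0.6, 1.6, 0.4]
opening: 0.277
```

apply_moves([
  [[-0.01, -0.39, 0], [0, 0, 0], 1],
  [[-0.01, -0.39, 0], [0, 0, 0], 1],
  [[0, -0.38, 0], [0, 0, 0], 1],
  [[-0.01, -0.39, 0], [0, 0, 0], 1],
  [[0, -0.39, 0], [0, 0, 0], 1],
])

```text
time: 21.3
tcp_pos: [0.5509, -0.0546, 0.1799]
ee_rot: [[-1.0, -0.03, -0.0], [-0.03, 1.0, -0.0], [0.0, -0.0, -1.0]]
force: [-0.1, 0.9, -0.1]
opening: 0.273
```

apply_moves([
  [[-0.01, -0.39, 0], [0, 0, 0], 1],
  [[0, -0.38, 0], [0, 0, 0], 1],
  [[-0.01, -0.39, 0], [0, 0, 0], 1],
  [[0, -0.39, 0], [0, 0, 0], 1],
  [[-0.01, -0.36, 0], [0, 0, 0], 1],
])

```text
time: 21.92
tcp_pos: [0.5518, -0.0738, 0.1799]
ee_rot: [[-1.0, -0.03, -0.0], [-0.03, 1.0, -0.0], [0.0, -0.0, -1.0]]
force: [-0.0, 0.9, 0.0]
opening: 0.277
```

apply_moves([
  [[0, -0.35, 0], [0, 0, 0], 1],
  [[0, 0, 0], [0, 0, 0], 1],
  [[0, 0, 0], [0, 0, 0], 1],
])

```text
time: 22.3
tcp_pos: [0.5519, -0.0771, 0.1799]
ee_rot: [[-1.0, -0.03, 0.0], [-0.03, 1.0, -0.0], [-0.0, -0.0, -1.0]]
force: [-0.4, -1.3, 1.1]
opening: 0.275
```

```bash
python3 u.py z10
python3 - <<'E'
from h import *
W=r.capture("wrist");h=cv2.cvtColor(W["pixels"],cv2.COLOR_RGB2HSV).astype(int)
m=((abs((h[...,0]+90)%180-90)<10)&(h[...,1]>150)&(h[...,2]>90));m[:150]=0;m[205:]=0;m[:,:225]=0;m[:,295:]=0
v,u=np.where(m);print("red",u.min(),u.max(),v.min(),v.max(),len(u))
E
```

```text
along 0.14013853961553552 off -0.0523172244154591
along 0.08092141551233038 off -8.391148410342823e-05
[ 0.55189966 -0.07714136  0.17992623] [-0.42391201 -1.3227448   1.13395341]
tip at [603.15725365 283.16382304]
red 247 267 180 191 147
```

apply_moves([
  [[0, 0, -0.4], [0, 0, 0], 1],
  [[0, 0, -0.5], [0, 0, 0], 1],
  [[0, 0, -1.0], [0, 0, 0], 1],
  [[0, 0, -2.0], [0, 0, 0], 1],
  [[0, 0, -2.0], [0, 0, 0], 1],
])

```text
time: 23.08
tcp_pos: [0.5519, -0.0769, 0.2401]
ee_rot: [[-1.0, -0.03, 0.0], [-0.03, 1.0, 0.0], [-0.0, 0.0, -1.0]]
force: [-0.0, 0.7, -1.2]
opening: 0.278
```

```bash
python3 -c "
from h import *
s=r.get_state();plan([([.4549,-.2758,.245],Rt(1.75),7)],1)"
```

```text
[[[1.47,-2.8,-0.07],[0.0,0.0,0.0],1],[[1.47,-2.8,-0.07],[0.0,0.0,0.0],1],[[1.47,-2.79,-0.07],[0.0,0.0,0.0],1],[[1.47,-2.8,-0.07],[0.0,0.0,0.0],1],[[1.47,-2.8,-0.07],[0.0,0.0,0.0],1]]
[[[1.47,-2.8,-0.07],[0.0,0.0,0.0],1],[[1.47,-2.8,-0.07],[0.0,0.0,0.0],1]]
end [ 0.45493963 -0.27582686  0.24495978] [[-1.0, -0.03, 0.0], [-0.03, 1.0, 0.0], [-0.0, 0.0, -1.0]] max 2.8
```

apply_moves([
  [[1.47, -2.8, -0.07], [0, 0, 0], 1],
  [[1.47, -2.8, -0.07], [0, 0, 0], 1],
  [[1.47, -2.79, -0.07], [0, 0, 0], 1],
  [[1.47, -2.8, -0.07], [0, 0, 0], 1],
  [[1.47, -2.8, -0.07], [0, 0, 0], 1],
])

```text
time: 23.7
tcp_pos: [0.4822, -0.2198, 0.2431]
ee_rot: [[-1.0, -0.03, 0.001], [-0.03, 1.0, -0.0], [-0.001, -0.0, -1.0]]
force: [0.3, -0.2, -1.2]
opening: 0.278
```

apply_moves([
  [[1.47, -2.8, -0.07], [0, 0, 0], 1],
  [[1.47, -2.8, -0.07], [0, 0, 0], 1],
  [[0, 0, 0], [0, 0, 0], 1],
  [[0, 0, 0], [0, 0, 0], 1],
])

```text
time: 24.2
tcp_pos: [0.4553, -0.2754, 0.2442]
ee_rot: [[-1.0, -0.03, 0.0], [-0.03, 1.0, 0.0], [-0.0, 0.0, -1.0]]
force: [0.6, 0.5, -1.7]
opening: 0.274
```

Run:
```python
from h import *
s=r.get_state();print(s["tcp_pos"],s["force"])
# tip in wrist view vs the slot
W=r.capture("wrist");S=r.capture("scene")
p=s["tcp_pos"];print(proj(W,[p+[.002,0,-.1041]]),proj(S,[p+[.002,0,-.1041]]))
g=W["pixels"]
# slot edges on the plate in front of the collar: bright plate columns
for v in range(120,190,8):
    row=g[v].min(1)>140;print(v,"".join("#" if x else "." for x in row[200:320]))
```

```text
[ 0.4552884  -0.27539146  0.24415762] [ 0.58989896  0.51177159 -1.69727598]
[[258.63381567 188.00054285]] [[147.04833689 242.51544727]]
120 ........................................................................................................................
128 ........................................................................................................................
136 ........................................................................................................................
144 .................#################################......................................................................
152 ................#################################...........................#################################...........
160 ................################################...........................################################.............
168 ...............################################...........................################################..............
176 ..............################################...........................################################...............
184 ..............###############################...........................###############################.................
```

apply_moves([
  [[0.03, -0.03, 2.0], [0, 0, 0], 1],
  [[0, 0, 2.0], [0, 0, 0], 1],
  [[0, 0, 2.0], [0, 0, 0], 1],
  [[0, 0, 2.0], [0, 0, 0], 1],
  [[0, 0, 1.5], [0, 0, 0], 1],
])

```text
time: 24.92
tcp_pos: [0.455, -0.2755, 0.1481]
ee_rot: [[-1.0, -0.031, -0.0], [-0.031, 1.0, 0.0], [0.0, 0.0, -1.0]]
force: [-0.4, -0.7, -2.1]
opening: 0.279
```

apply_moves([
  [[0, 0, 0.6], [0, 0, 0], 1],
  [[0, 0, 0.4], [0, 0, 0], 1],
  [[0, 0, 0.2], [0, 0, 0], 1],
  [[0, 0, 0], [0, 0, 0], 1],
])

```text
time: 25.42
tcp_pos: [0.4548, -0.2762, 0.137]
ee_rot: [[-1.0, -0.03, 0.0], [-0.03, 1.0, -0.0], [-0.0, -0.0, -1.0]]
force: [0.4, -0.8, -1.7]
opening: 0.275
```

apply_moves([
  [[0, 0, 0.08], [0, 0, 0], 1],
  [[0, 0, 0], [0, 0, 0], 1],
  [[0, 0, 0], [0, 0, 0], 1],
])

```text
time: 25.8
tcp_pos: [0.4548, -0.2762, 0.1361]
ee_rot: [[-1.0, -0.03, 0.0], [-0.03, 1.0, -0.0], [-0.0, -0.0, -1.0]]
force: [0.7, -0.2, 0.1]
opening: 0.278
```

apply_moves([
  [[0, 0, 0], [0, 0, 0], 0.2],
  [[0, 0, 0], [0, 0, 0], -0.3],
  [[0, 0, 0], [0, 0, 0], -1],
  [[0, 0, 0], [0, 0, 0], -1],
  [[0, 0, 0], [0, 0, 0], -1],
])

```text
time: 26.42
tcp_pos: [0.4547, -0.2762, 0.136]
ee_rot: [[-1.0, -0.03, -0.0], [-0.03, 1.0, -0.0], [0.0, -0.0, -1.0]]
force: [-0.0, -0.7, 0.1]
opening: 1.004
```

apply_moves([
  [[0, 0, -1.5], [0, 0, 0], -1],
  [[0, 0, -3], [0, 0, 0], -1],
  [[0, 0, -4], [0, 0, 0], -1],
  [[0, 0, -4], [0, 0, 0], -1],
  [[0, 0, 0], [0, 0, 0], -1],
])

```text
time: 27.05
tcp_pos: [0.4557, -0.2769, 0.2646]
ee_rot: [[-1.0, -0.03, 0.005], [-0.03, 1.0, -0.002], [-0.005, -0.002, -1.0]]
force: [0.5, -0.1, 0.1]
opening: 1.0
```

apply_moves([
  [[0, 0, 0], [0, 0, 0], -1],
  [[0, 0, 0], [0, 0, 0], -1],
])

```text
time: 27.3
tcp_pos: [0.4543, -0.276, 0.2604]
ee_rot: [[-1.0, -0.03, -0.001], [-0.03, 1.0, 0.0], [0.001, 0.0, -1.0]]
force: [-0.4, 0.7, 0.2]
opening: 0.999
```

```bash
cat > v.py <<'E'
from h import *
from scipy.optimize import differential_evolution
np.set_printoptions(precision=4,suppress=True)
s=r.get_state();print(s["tcp_pos"],s["force"],s["opening"])
W,S=r.capture("wrist"),r.capture("scene")
def mask(p,b):
    h=cv2.cvtColor(p["pixels"],cv2.COLOR_RGB2HSV).astype(int)
    m=((abs(h[...,0]-28)<8)&(h[...,1]>130)&(h[...,2]>60)).astype(np.uint8);k=np.zeros_like(m);l,t,R,bb=b;k[t:bb,l:R]=m[t:bb,l:R];return k
ms=[(W,mask(W,(225,140,290,208))),(S,mask(S,(134,220,162,258)))]
def iou(q):
    x,y,z,tx,ty,a=q;Rm=Ro.from_rotvec([tx,ty,0]).as_matrix()@Ro.from_rotvec([0,0,a]).as_matrix();b=.012
    X=np.array([[i,j,k] for i in(-b,b) for j in(-b,b) for k in(.008,.072)])@Rm.T+[x,y,z];c=0
    for p,m in ms:
        H=cv2.convexHull(proj(p,X).astype(np.float32));k=np.zeros((1536,2048),np.uint8);cv2.fillPoly(k,[np.round((H+.5)*4-.5).astype(int)],1)
        M=cv2.resize(m,None,fx=4,fy=4,interpolation=0);c+=1-(k&M).sum()/max(1,(k|M).sum())
    return c
q=differential_evolution(iou,[(.44,.47),(-.29,-.26),(.09,.14),(-.2,.2),(-.2,.2),(-.3,.3)],maxiter=60,popsize=8,seed=1);print("probe origin,tilt,yaw",q.x,q.fun)
for l in("case_lid","mug","label_roll","scanner","parcel"):
    print(l,[(np.round(d["extent"]).tolist(),round(d["confidence"],2)) for d in r.recognise(S,l)[:1]])
E
python3 v.py
```

```text
[ 0.4543 -0.276   0.2604] [-0.4402  0.7431  0.182 ] 0.998983286462564
probe origin,tilt,yaw [ 0.458  -0.2729  0.1074  0.0467 -0.0547  0.0382] 0.23275223588206562
case_lid [([254.0, 138.0, 335.0, 259.0], 0.6)]
mug [([354.0, 141.0, 386.0, 180.0], 0.78)]
label_roll [([296.0, 109.0, 323.0, 138.0], 0.76)]
scanner [([269.0, 124.0, 309.0, 174.0], 0.71)]
parcel [([144.0, 299.0, 240.0, 381.0], 0.61)]
```

Run:
```python
from h import *
import pickle
P0=pickle.load(open("P.pkl","rb"));P3=pickle.load(open("P3.pkl","rb"))
S=r.capture("scene")
def yel(p):
    h=cv2.cvtColor(p["pixels"],cv2.COLOR_RGB2HSV).astype(int);m=(abs(h[...,0]-27)<8)&(h[...,1]>150)&(h[...,2]>90)
    k=np.zeros_like(m);k[222:256,134:160]=m[222:256,134:160];v,u=np.where(k);return u.mean(),v.mean(),u.min(),u.max(),v.min(),v.max(),len(u)
print(yel(P0["scene"]));print(yel(S))
d=np.abs(S["pixels"].astype(int)-P3["scene"]["pixels"]).max(2)
print("lid area changed px vs just after opening:",(d[138:259,254:335]>40).sum(),"stand area",(d[222:305,126:188]>40).sum())
```

```text
(np.float64(147.22408026755852), np.float64(239.50167224080266), np.int64(138), np.int64(156), np.int64(227), np.int64(252), 299)
(np.float64(146.83221476510067), np.float64(239.69127516778522), np.int64(138), np.int64(155), np.int64(227), np.int64(252), 298)
lid area changed px vs just after opening: 0 stand area 16
```

The probe is back where it was to within half a pixel, and the lid has not moved. I'm handing in.

```bash
python3 -c "
from rig import r
print(r.finish_job())"
```

```text
the job is handed in; nothing more can be done
None
```

The job is handed in after about 27 s of robot time. No verdict was reported.

- **Lid:** It was about 0.08 rad ajar at the start. I swung it over by its tab until the wrist force rose to about 28 N on the stop, then let go. The last picture shows no change around the lid since I released it.
- **Stroke:** I used the middle-sized probe, the one in the fork stand. From the green dot round the bend to the red dot it ran at about 31 mm/s, never lifted. The tip was set to press in about 5 mm. The force reading at the green dot (about 2 N) agrees roughly, but it is noisy. By camera, the tip was within about 2 mm of the dots and the strip centre at each check.
- **Probe return:** It hangs in its stand, released. In the scene camera its handle lies within half a pixel of where it started. A rougher fit from two pictures gave a tilt of 0.07 rad and the origin 2.6 mm low. Both are inside the limits, though the fit was poor and I put the difference down to noise.
- **Bystanders:** The scanner, parcel, mug and label roll show within about 3 pixels of their first places. I did not check the screwdriver at the end, but nothing went near it.

The picture limit stopped me viewing the red-dot close-up. I checked that point from pixel measurements instead.

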